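# Sort through and blind spacers with a pin and start their wash

## Task

Feel down the bores of the aluminium spacers on the green mat with the red-handled pin to find which are bored right through and which are blind. Stand the through-bored ones on end in the cleaner's wash basket and the blind ones on end in the yellow tray, and put the pin back in its block. Once every spacer is in its place, turn the cleaner's selector to the two-dot mark; leave the other things on the bench where they are.

Things in the scene. Friction and masses are not known exactly. Their poses are not given: they have to be found in the camera images.
- spacer_1: turned aluminium spacer, 32 mm diameter, 28 mm tall, about 60 g, standing on end, a 9 mm bore up its middle, mouth up. The bore either goes right through or is blind, only 14 mm deep (floor 14 mm above the underside). Outside all look alike; which is blind is drawn anew at each start for every number. Origin: centre of the underside, z up the bore. May be absent (None)
- spacer_2: another such spacer, same sizes as spacer_1; may be absent
- spacer_3: another such spacer, same sizes as spacer_1; may be absent
- spacer_4: another such spacer, same sizes as spacer_1; may be absent
- spacer_5: another such spacer, same sizes as spacer_1; may be absent
- spacer_6: another such spacer, same sizes as spacer_1; may be absent
- pin: probing pin, 100 mm long, 50 g: steel shank 5 mm diameter, 45 mm long, then a brass collar 23 mm diameter, 4 mm thick, then a square red handle 15 x 15 mm from 49 to 100 mm above the tip. Origin: the shank's tip; z up to the handle, x and y square to its flats. It starts upright in the pin block, collar resting on the top face (tip 45 mm below it)
- block_top (a point): dark wooden pin block 60 x 60 x 55 mm, fixed to the bench, with one round hole 11 mm diameter and 50 mm deep. This point: centre of the hole's mouth in the top face, 55 mm above the bench; its x and y along the block's sides
- basket (a point): basket in the tank of the white ultrasonic cleaner: inside 205 mm (along x) by 150 mm (y), walls 45 mm high, flat floor 85 mm above the bench. This point: centre of its floor, z up. The fixed housing, 130 mm high, reaches 112 mm from here in +x, 198 mm in -x (where the blue panel with the selector is) and 95 mm either side in y
- tray_in (a point): shallow yellow steel tray, fixed to the bench, inside 212 mm (along x) by 152 mm (along y), walls 28 mm high overall, inner floor 4 mm above the bench. This point: centre of the inner floor, z up
- selector (a joint): rotary selector on the cleaner's blue panel, four click positions 30 degrees apart that pull it in: 0 rad = off (red bar), 0.524 = one dot, 1.047 = two dots, 1.571 = three dots; grows clockwise seen from above. Starts at off or a little past it. About 0.1 N m takes it over a click
- selector_grip (a point): point on the selector's vertical axis, 161 mm above the bench, half way up its black grip bar, 38 mm long and 13 mm wide; the bar's top is 11 mm above this point, and below it the bar is free for 19 mm, down to a round skirt 36 mm wide. The frame turns with the selector: x along the bar, white pointer line at the -x end
- t_handle: chrome T-handle socket wrench lying on the bench, 200 x 180 mm, 20 mm high; bystander, loose. Origin: middle of the shaft, bench level
- washer_tin: flat round tin of copper crush washers, 84 mm diameter, 24 mm high; bystander, loose. Origin: centre of the underside
- link_gauge: flat steel link plate gauge 130 x 32 x 5 mm; bystander, loose. Origin: centre of the underside, long side along x
- pedal_pad: worn black brake pedal pad 75 x 45 x 14 mm; bystander, loose. Origin: centre of the underside, long side along x
- spanner: open-ended spanner 170 mm long lying flat; bystander, loose. Origin: near its middle, bench level, long side along x
Not all that is in view belongs to the job. What is shaped like the spacer_5 but brown is not meant. What is shaped like the spacer_1 but brown or pink is not meant.

How it is judged:
By the outcome, as a careful person would: the job done as asked, in the order asked, and still so for the second after the job is handed in, with the robot touching nothing.
Of spacer_1, spacer_2, spacer_3, spacer_4, spacer_5, spacer_6 only 4 to 6 are there at a start; the rules pass over those that are not, and their reading is None.
At some moment in a run one of spacer_1, spacer_2, spacer_3, spacer_4, spacer_5, spacer_6 may be knocked a few centimetres aside while the robot is not near it.
It also fails if it takes over 210 s, if anything falls off the work surface, if the arm or the gripper's body presses on something with over 40 N, if the wrist force passes 120 N, or if a joint passes its speed limit or range.

## Robot

A 6-joint arm with a two-finger parallel gripper is mounted at the origin on the work surface. World frame = base frame: x ahead of the robot, y to its left, z up, the work surface at z = 0. Lengths are in m, angles in rad, forces in N, time in s.
With the tool pointing down it reaches from about 0.325 to 0.9 m from the base axis. Payload 6.1 kg.
Tool frame: the origin (TCP) lies between the finger pads; the fingertips stand 8 mm ahead of it and the grasp point (between the pads) lies 11 mm behind it (env.tip_extent is the distance from the TCP to the fingertips, in m); z points along the fingers, y is the direction in which the jaws open and shut (so a half turn about z gives the same grasp; the last joint's range is limited). The gripper opens to 87 mm and grips with 3 to 60 N. Pads are 19 mm wide; open, the fingers measure 117 mm over their backs; the gripper's body (75 mm by 190 mm) begins 51 mm behind the grasp point.
Start: joints at [1.1, 0.22, 1.526, -0, 1.395, -0.126], TCP at [0.211, 0.588, 0.231] pointing down, gripper open.
Joint ranges: [-2.98, 2.98], [-0.91, 2.08], [0.09, 2.57], [-1.24, 4.39], [0.2, 2.65], [-2.68, 2.68]. Speed limits (rad/s): [2.57, 2.57, 3.01, 3.14, 3.14, 3.14].

## Interface

Orientations are given as a unit quaternion [w, x, y, z].
In Python, from plant import env, cams gives the robot as it stands. The module is installed in compiled form; this text tells all that it offers.
- The arm moves only by the shell command python3 -m pendant 'ROWS' [FORCE]. ROWS is JSON, a list of rows, each a list of 7 numbers: the finger opening in cm, from 0 to 8.7, then the shift along the tool's x, y, z in cm, then the turn, a rotation vector about the tool's x, y, z in rad. In form: [[gripper, tx, ty, tz, rx, ry, rz], ...]. A call has 1 to 12 rows; each row is the pose to reach, as a shift and turn from the pose measured when the call began, along the tool's axes at that moment; what a row does not reach only later rows make up. A row lasts 1/8 s, in which the tool goes at most 62.5 mm and 10.7 degrees, less where a joint would pass 70% of its speed; a pose out of reach is approached as far as the arm can. A call with a gripper value outside its range is refused whole. The fingers move at their own pace and stop on an object; FORCE is the grip in N (left out, the last holds). Time passes only in rows, so rows that repeat a pose let the fingers close. It gives the time, the measured TCP pose, the force and the opening at its end, in the units of the state.
- env.get_obs(): the state, without advancing time (a new reading comes with each control period).
- cams.read_camera(name): name is "scene" or "side" or "wrist"; returns the picture (400x640x3 uint8, red, green, blue); there is no depth.
- cams.camera_params(name): a dict with "fovy" (degrees; the focal length in pixels is half the picture's height over the tangent of half this angle, whatever the lens; pixels are square), "cx", "cy" (the principal point, pixels), "world_from_camera" (4x4, takes a point from camera to world coordinates). Camera axes: x right, y down, z forward; pixel columns grow to the right and rows downward; lengths in m; the calibration is good to about 2 mm. A picture is of the moment at which its call begins: read the wrist's pose just before it. camera_params takes no time and is no camera call; for the wrist camera it gives the pose at the moment of the call.
- env.job_done(): hands the job in, once; it reports no verdict.
The state is a dict: "t": time; "qpos": joint angles; "joint_vel": joint speeds; "joint_efforts": joint torques, N m; "tcp_pos": TCP position; "orientation": TCP orientation; "contact_force": force on the tool from outside, world axes, zero at the start; "ft_torque": the same for the moment, N m; "width": opening from 0.0 (shut) to 1.0 (fully open).
Only numpy, scipy, OpenCV 4.12 (cv2) and the standard library are available. Lean on these libraries where they do the work, as an engineer would, in place of code of your own. Each camera call takes 0.05 s, during which the arm holds its last target. There are 200 camera calls.

## Working session

There is one attempt and no reset: what is moved stays moved. The work goes in short steps, Python scripts to look and compute and a shell command to move; the robot and the scene stay as the last step left them, time stands still between calls to the robot, and variables do not carry over. Pictures are saved under pics/ and viewed, about 12 in all and at most 16, crops included, and the job is handed in when it is done.

```bash
mkdir -p pics; python3 - <<'E'
from plant import env,cams
import cv2,numpy as np
for n in("scene","side","wrist"):
    p=cams.camera_params(n);print(n,p["fovy"],p["cx"],p["cy"],np.round(p["world_from_camera"],3).tolist())
    im=cams.read_camera(n);cv2.imwrite(f"pics/a_{n}.png",im[:,:,::-1])
o=env.get_obs();print({k:np.round(v,3) for k,v in o.items()},env.tip_extent)
E
```

```text
scene 45.36412295146075 317.57470404564015 205.50228084843502 [[-0.602, 0.591, -0.536, 1.089], [0.798, 0.433, -0.419, 0.444], [-0.016, -0.681, -0.733, 0.887], [0.0, 0.0, 0.0, 1.0]]
side 46.20789415755611 317.1767849785103 193.51456861728593 [[0.977, -0.118, 0.18, 0.34], [-0.215, -0.586, 0.781, -0.824], [0.013, -0.802, -0.598, 0.754], [0.0, 0.0, 0.0, 1.0]]
wrist 70.0724853072621 321.8496136169498 197.58791114558065 [[0.338, 0.911, 0.236, 0.146], [0.941, -0.327, -0.086, 0.611], [-0.001, 0.252, -0.968, 0.384], [0.0, 0.0, 0.0, 1.0]]
{'t': np.float64(0.15), 'qpos': array([ 1.1  ,  0.221,  1.527,  0.   ,  1.395, -0.126]), 'joint_vel': array([-0.001, -0.   , -0.003,  0.001,  0.   , -0.001]), 'joint_efforts': array([  0.   , -49.519, -38.789,   0.07 ,   0.053,  -0.   ]), 'tcp_pos': array([0.211, 0.588, 0.23 ]), 'orientation': array([-0.   ,  0.172,  0.985, -0.001]), 'contact_force': array([-0.148, -0.502,  0.499]), 'ft_torque': array([-0.02 , -0.   , -0.014]), 'width': np.float64(0.996)} 0.008
```

View pics/a_scene.png

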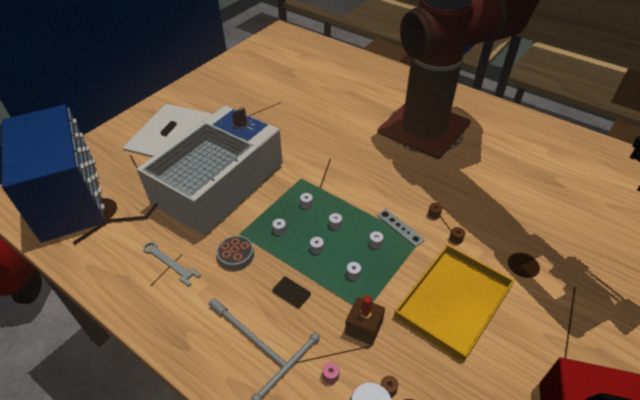

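View pics/a_side.png

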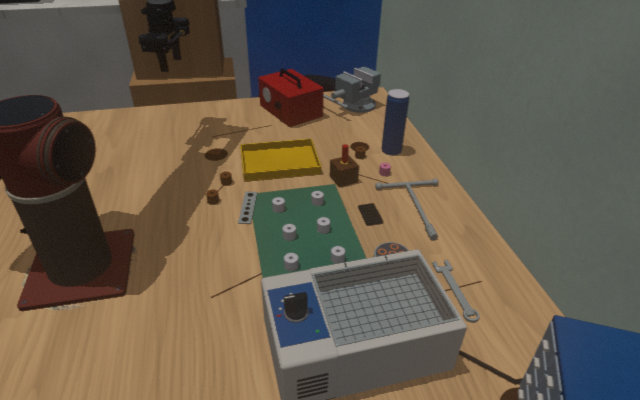

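The scene view shows six spacers on the mat, at about (306,200), (335,221), (279,227), (316,244), (376,239) and (353,270). The lookalikes are brown at (435,210), (457,234) and (389,386), and pink at (331,373); none of these are on the mat. The pin is at (367,308), the tray at (455,300), and the cleaner at (212,165) with its selector at (240,117). Next I'll take close crops.

```bash
python3 - <<'E'
import cv2,numpy as np
a=cv2.imread("pics/a_scene.png")
c=cv2.resize(a[180:345,235:425],None,fx=4.2,fy=3.6,interpolation=cv2.INTER_CUBIC)[:600,:800]
c=cv2.resize(a[185:345,240:420],None,fx=3.7,fy=3.7,interpolation=cv2.INTER_CUBIC)
cv2.imwrite("pics/b1.png",c);print(c.shape)
d=cv2.imread("pics/a_side.png")
e=cv2.resize(d[130:350,230:460],None,fx=2.7,fy=2.7,interpolation=cv2.INTER_CUBIC)
cv2.imwrite("pics/b2.png",e);print(e.shape)
E
```

```text
(592, 666, 3)
(594, 621, 3)
```

View pics/b1.png

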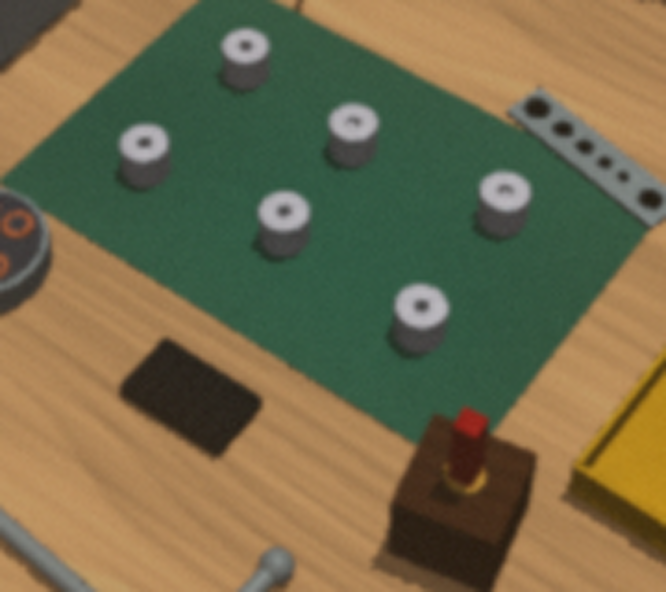

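View pics/b2.png

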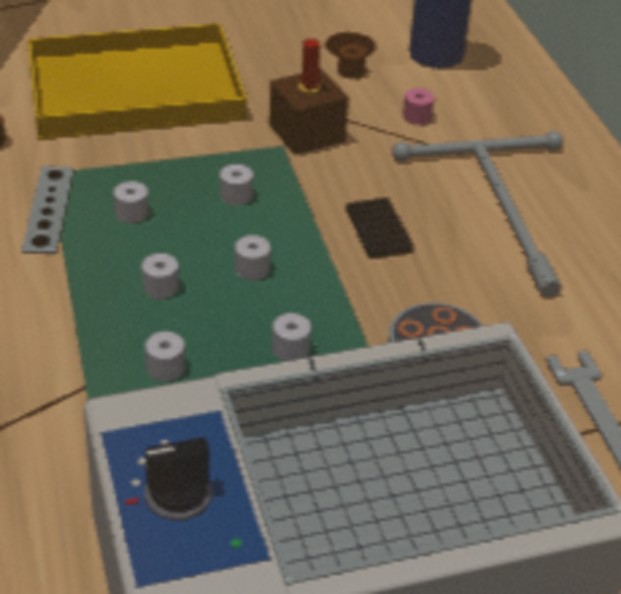

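```bash
cat > h.py <<'E'
import numpy as np,cv2
from scipy.spatial.transform import Rotation as R
from plant import env,cams
def P(n):
    p=cams.camera_params(n);f=200/np.tan(np.radians(p["fovy"])/2)
    return f,p["cx"],p["cy"],np.array(p["world_from_camera"])
def ray(c,u,v):
    f,cx,cy,T=c;return T[:3,3],T[:3,:3]@np.array([(u-cx)/f,(v-cy)/f,1])
def onz(c,u,v,z):
    o,d=ray(c,u,v);return o+d*(z-o[2])/d[2]
def tri(*obs):
    A=np.zeros((3,3));b=np.zeros(3)
    for c,u,v in obs:
        o,d=ray(c,u,v);d=d/np.linalg.norm(d);M=np.eye(3)-np.outer(d,d);A+=M;b+=M@o
    return np.linalg.solve(A,b)
def proj(c,X):
    f,cx,cy,T=c;q=T[:3,:3].T@(np.asarray(X)-T[:3,3]);return np.array([f*q[0]/q[2]+cx,f*q[1]/q[2]+cy])
def tops(im,amin=30,amax=3000,thr=135):
    """bright grey blobs, holes filled: (u,v,area)"""
    h=cv2.cvtColor(im,cv2.COLOR_RGB2HSV);m=((h[...,2]>thr)&(h[...,1]<60)).astype(np.uint8)
    cs,_=cv2.findContours(m,cv2.RETR_EXTERNAL,cv2.CHAIN_APPROX_NONE);o=[]
    for c in cs:
        M=cv2.moments(c)
        if amin<M["m00"]<amax:o.append((M["m10"]/M["m00"],M["m01"]/M["m00"],M["m00"]))
    return o
def spacers(n="scene",z=.030,lim=(.2,.7,-.4,.5),**k):
    c=P(n);im=cams.read_camera(n);r=[]
    for u,v,a in tops(im,**k):
        X=onz(c,u,v,z)
        r.append((*X[:2],u,v,a))
    return im,np.array(r)
def yawR(yaw):   # tool down, jaw (tool y) at angle yaw in world xy
    y=np.array([np.cos(yaw),np.sin(yaw),0]);z=np.array([0,0,-1.]);return np.c_[np.cross(y,z),y,z]
def go(p,yaw=None,frm=None):
    """shift cm & rotvec in tool axes from current (or frm=(pos,R)) to p"""
    o=env.get_obs();p0,R0=(np.array(o["tcp_pos"]),R.from_quat(o["orientation"],scalar_first=True).as_matrix()) if frm is None else frm
    d=R0.T@(np.asarray(p)-p0)*100
    if yaw is None: r=np.zeros(3)
    else:
        r=min((R.from_matrix(R0.T@yawR(yaw+k)).as_rotvec() for k in(0,np.pi)),key=np.linalg.norm)
    return np.round(d,2).tolist(),np.round(r,3).tolist()
def st():
    o=env.get_obs();Rm=R.from_quat(o["orientation"],scalar_first=True).as_matrix()
    print("t",round(float(o["t"]),2),"tcp",np.round(o["tcp_pos"],4),"jaw",round(float(np.arctan2(Rm[1,1],Rm[0,1])),3),"F",np.round(o["contact_force"],1),"w",round(float(o["width"])*8.7,2),"q",np.round(o["qpos"],2))
E
python3 - <<'E'
from h import *
S,D=P("scene"),P("side")
a=cv2.imread("pics/a_scene.png")[:,:,::-1];b=cv2.imread("pics/a_side.png")[:,:,::-1]
def show(im,c,box):
    for u,v,ar in tops(im,15,600):
        if box[0]<u<box[1] and box[2]<v<box[3]: print(np.round([u,v,ar],1),np.round(onz(c,u,v,.03)[:2],4))
show(a,S,(240,420,185,300));print();show(b,D,(250,370,185,275))
f=lambda u,v:((u+.5)/3.7-.5+240,(v+.5)/3.7-.5+185)
g=lambda u,v:((u+.5)/2.7-.5+230,(v+.5)/2.7-.5+130)
T=lambda p,q:np.round(tri((S,*p),(D,*q)),4)
print("pintop",T(f(473,416),g(312,42)),"collar",T(f(465,480),g(310,86)))
print("block corners",[np.round(onz(S,*f(*p),.055)[:2],4) for p in((438,416),(535,457),(500,548),(394,507))],[np.round(onz(D,*g(*p),.055)[:2],4) for p in((268,88),(330,72),(347,97),(285,119))])
print("tray",[np.round(onz(S,*p,.028)[:2],4) for p in((451,248),(512,284),(466,352),(397,309))],[np.round(onz(D,*g(*p),.028)[:2],4) for p in((30,38),(221,25),(244,96),(40,118))])
print("house side",[np.round(onz(D,*g(*p),.13)[:2],4) for p in((88,403),(510,325),(621,512))])
print("mat",[np.round(onz(D,*g(*p),.0)[:2],4) for p in((62,172),(284,148))])
E
```

```text
[353.4 267.3 108. ] [0.5622 0.128 ]
[316.3 241.6  92. ] [0.5533 0.0198]
[376.1 236.2  89.5] [0.4592 0.1212]
[278.6 223.2  80. ] [ 0.5619 -0.0857]
[335.1 217.5  82. ] [0.4683 0.0118]
[305.8 196.9  69. ] [ 0.4559 -0.0868]

[365.6 260.9 150. ] [ 0.6089 -0.1369]
[290.7 257.4  85. ] [ 0.4515 -0.0937]
[337.7 250.4  77. ] [ 0.5576 -0.0931]
[288.7 227.7  65.5] [0.4639 0.0048]
[323.2 221.   56. ] [0.5488 0.0126]
[278.  200.6  48. ] [0.4547 0.1131]
[317. 194.  48.] [0.5574 0.121 ]
pintop [0.6534 0.2165 0.1095] collar [0.6564 0.2191 0.0548]
block corners [array([0.6327, 0.1857]), array([0.6231, 0.2414]), array([0.6791, 0.2549]), array([0.6922, 0.1979])] [array([0.6132, 0.2238]), array([0.6834, 0.241 ]), array([0.6874, 0.1922]), array([0.6165, 0.1663])]
tray [array([0.3871, 0.2742]), array([0.3984, 0.4204]), array([0.5968, 0.409 ]), array([0.5942, 0.2566])] [array([0.3873, 0.4155]), array([0.6021, 0.4027]), array([0.5955, 0.2542]), array([0.3834, 0.2549])]
house side [array([ 0.3773, -0.2379]), array([ 0.6807, -0.2242]), array([ 0.684 , -0.3926])]
mat [array([0.3976, 0.1968]), array([0.6243, 0.1932])]
```

```bash
python3 -c "
from h import *
st();print(go([.53,.08,.36],0))"
```

```text
t 0.15 tcp [0.211  0.5878 0.2297] jaw 1.226 F [-0.1 -0.5  0.5] w 8.67 q [ 1.1   0.22  1.53  0.    1.39 -0.13]
([-47.18, -37.03, -12.99], [-0.001, 0.001, 1.226])
```

```bash
python3 -m pendant '[[8.7,-47.2,-37,-13,0,0,1.226],[8.7,-47.2,-37,-13,0,0,1.226],[8.7,-47.2,-37,-13,0,0,1.226],[8.7,-47.2,-37,-13,0,0,1.226],[8.7,-47.2,-37,-13,0,0,1.226],[8.7,-47.2,-37,-13,0,0,1.226],[8.7,-47.2,-37,-13,0,0,1.226],[8.7,-47.2,-37,-13,0,0,1.226],[8.7,-47.2,-37,-13,0,0,1.226],[8.7,-47.2,-37,-13,0,0,1.226],[8.7,-47.2,-37,-13,0,0,1.226],[8.7,-47.2,-37,-13,0,0,1.226]]'
python3 - <<'E'
from h import *
st();c=P("wrist");im=cams.read_camera("wrist");cv2.imwrite("pics/w1.png",im[:,:,::-1])
np.save("w1.npy",c[3]);
for u,v,a in tops(im,100,3000):print(np.round([u,v,a],1),np.round(onz(c,u,v,.029)[:2],4))
E
```

```text
t: 1.65
tcp_pos: [0.5299, 0.0804, 0.3595]
orientation: [-0.0, 0.707, 0.707, -0.001]
contact_force: [0.4, 0.0, -0.1]
width: 0.997
t 1.65 tcp [0.5299 0.0804 0.3595] jaw -0.001 F [ 0.4  0.  -0.1] w 8.68 q [ 0.   -0.05  1.57 -0.    1.62  0.  ]
[285.9 204.  217. ] [0.4646 0.0105]
[334.1 199.3 228. ] [0.5498 0.0189]
[ 19.2 146.2 127.5] [0.019  0.1119]
[277.9 140.9 302. ] [0.4549 0.1201]
[339.7 136.4 305.5] [0.5582 0.1273]
[ 484.   153.1 1353. ] [0.8018 0.0997]
[ 236.4  119.3 1148. ] [0.3882 0.155 ]
```

View pics/w1.png

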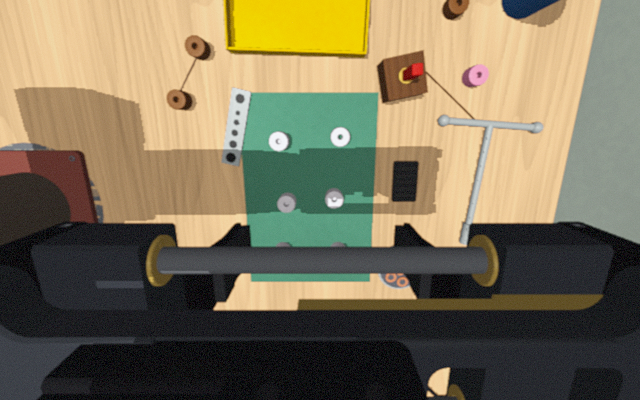

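Wrist view: spacers at (279,141), (340,136), (286,203) and (334,199), with the last two just behind the gripper bar near v=245. The pin is at (416,70) on its block. I'll take a closer look at the pin.

```bash
python3 -m pendant '[[8.7,4.5,12.5,14,0,0,0],[8.7,4.5,12.5,14,0,0,0],[8.7,4.5,12.5,14,0,0,0],[8.7,4.5,12.5,14,0,0,0],[8.7,4.5,12.5,14,0,0,0],[8.7,4.5,12.5,14,0,0,0]]'
python3 - <<'E'
from h import *
st();c=P("wrist");im=cams.read_camera("wrist");cv2.imwrite("pics/w2.png",im[:,:,::-1])
np.save("w2.npy",c[3]);u,v=proj(c,[.654,.2165,.08]);print(u,v)
u,v=int(u)-90,max(int(v)-75,0);print("origin",u,v)
cv2.imwrite("pics/w2c.png",cv2.resize(im[v:v+150,u:u+180,::-1],None,fx=4,fy=4,interpolation=cv2.INTER_CUBIC))
E
```

```text
t: 2.45
tcp_pos: [0.6549, 0.1264, 0.2228]
orientation: [0.001, 0.707, 0.708, 0.001]
contact_force: [-0.7, 0.7, -0.7]
width: 1.003
t 2.45 tcp [0.6549 0.1264 0.2228] jaw 0.001 F [-0.7  0.7 -0.7] w 8.72 q [ 0.07  0.32  1.42 -0.    1.4   0.07]
321.51200451998017 100.53596407941697
origin 231 25
```

View pics/w2c.png

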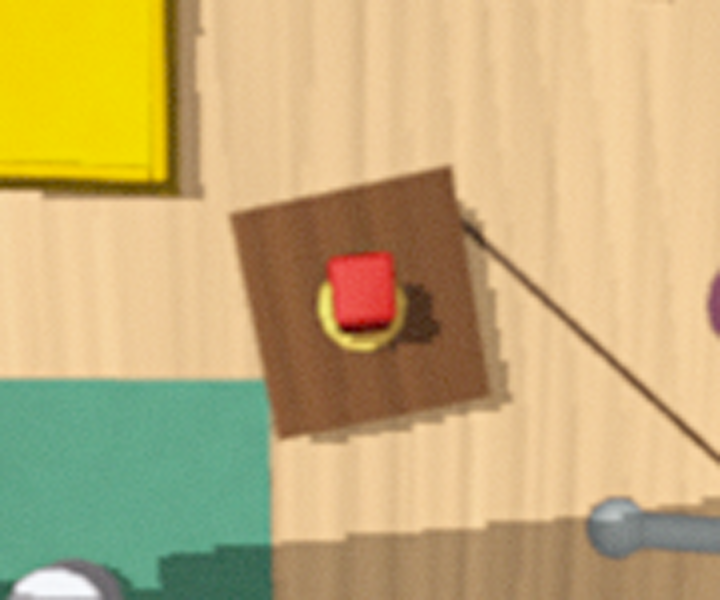

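```bash
python3 - <<'E'
from h import *
c=list(P("wrist"));c[3]=np.load("w2.npy")
f=lambda u,v:((u+.5)/4-.5+231,(v+.5)/4-.5+25)
print("top",onz(c,*f(362,287),.11)[:2],"collar",onz(c,*f(362,307),.059)[:2])
B=[onz(c,*f(*p),.055)[:2] for p in((232,213),(450,167),(490,395),(280,438))];print("block",np.mean(B,0),np.round(B,4))
print("tray corner",onz(c,*f(176,190),.028)[:2])
E=[onz(c,*f(*p),.11)[:2] for p in((330,260),(392,254))];e=E[1]-E[0];print("handle yaw",np.arctan2(e[1],e[0]),np.linalg.norm(e))
print(go([.655,.2165,.14],.08))
E
```

```text
top [0.65362374 0.21781924] collar [0.65361218 0.21718261]
block [0.65389175 0.21770554] [[0.6194 0.2409]
 [0.6765 0.2522]
 [0.6886 0.1946]
 [0.631  0.1831]]
tray corner [0.60082336 0.25083895]
handle yaw 0.09174547877115895 0.013712806029412234
([9.04, -0.02, 8.29], [0.003, 0.001, -0.079])
```

Wrist crop: the red handle's top centre is at (362,287), with the collar and block concentric with it, so the pin is at (0.6536, 0.2175) with a yaw of about 0.08. I'll grasp it there.

```bash
python3 -m pendant '[[5,9.14,-0.16,8.3,0,0,-0.08],[5,9.14,-0.16,8.3,0,0,-0.08],[5,9.14,-0.16,10,0,0,-0.08],[5,9.14,-0.16,12.5,0,0,-0.08],[5,9.14,-0.16,14.4,0,0,-0.08],[5,9.14,-0.16,14.4,0,0,-0.08],[0,9.14,-0.16,14.4,0,0,-0.08],[0,9.14,-0.16,14.4,0,0,-0.08],[0,9.14,-0.16,14.4,0,0,-0.08],[0,9.14,-0.16,14.4,0,0,-0.08],[0,9.14,-0.16,14.4,0,0,-0.08]]' 25 && python3 -c "
from h import *
st();cv2.imwrite('pics/w3.png',cams.read_camera('wrist')[:,:,::-1])"
```

```text
t: 3.88
tcp_pos: [0.6539, 0.2175, 0.0791]
orientation: [0.002, 0.678, 0.735, 0.001]
contact_force: [0.3, -1.0, 1.3]
width: 0.171
t 3.88 tcp [0.6539 0.2175 0.0791] jaw 0.081 F [ 0.3 -1.   1.3] w 1.49 q [ 0.21  0.5   1.46 -0.    1.17  0.13]
```

```bash
python3 -m pendant '[[0,0,0,-3,0,0,0],[0,0,0,-7,0,0,0],[0,0,0,-7,0,0,0],[0,0,0,-7,0,0,0]]' && python3 -c "
from h import *
st();print(go([.558,.1272,.12],0))
cv2.imwrite('pics/w4.png',cams.read_camera('wrist')[:,:,::-1])"
```

```text
t: 4.42
tcp_pos: [0.6532, 0.2175, 0.1485]
orientation: [0.001, 0.678, 0.735, 0.001]
contact_force: [0.3, 0.8, -1.5]
width: 0.168
t 4.42 tcp [0.6532 0.2175 0.1485] jaw 0.081 F [ 0.3  0.8 -1.5] w 1.47 q [ 0.21  0.43  1.42 -0.    1.29  0.13]
([-8.23, -10.23, 2.83], [0.003, 0.001, 0.081])
```

```bash
python3 -m pendant '[[0,-8.23,-10.23,0,0,0,0.08],[0,-8.23,-10.23,0,0,0,0.08],[0,-8.23,-10.23,2.8,0,0,0.08],[0,-8.23,-10.23,2.8,0,0,0.08],[0,-8.23,-10.23,4,0,0,0.08],[0,-8.23,-10.23,4.6,0,0,0.08],[0,-8.23,-10.23,5.2,0,0,0.08],[0,-8.23,-10.23,5.2,0,0,0.08]]' && python3 -c "
from h import *
st();cv2.imwrite('pics/w5.png',cams.read_camera('wrist')[:,:,::-1]);a=cams.read_camera('scene');b=cams.read_camera('side')
S,D=P('scene'),P('side')
def cr(im,c):
    u,v=map(int,proj(c,[.558,.127,.05]));return cv2.resize(im[v-40:v+40,u-50:u+50,::-1],None,fx=4,fy=4,interpolation=cv2.INTER_CUBIC)
cv2.imwrite('pics/w5c.png',np.hstack([cr(a,S),cr(b,D)]))"
```

```text
t: 5.48
tcp_pos: [0.5572, 0.1272, 0.0949]
orientation: [0.0, 0.707, 0.708, -0.0]
contact_force: [-0.4, -0.7, -0.4]
width: 0.172
t 5.47 tcp [0.5572 0.1272 0.0949] jaw 0.001 F [-0.4 -0.7 -0.4] w 1.5 q [ 0.09  0.23  1.78 -0.    1.13  0.09]
```

View pics/w5c.png

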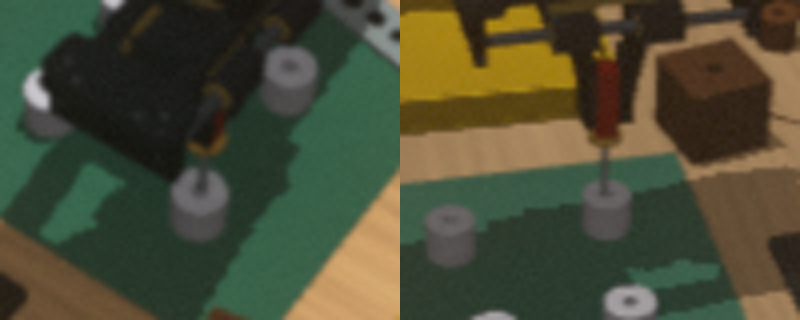

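The pin's tip is in the bore of the first spacer (crop at (200,185) and (606,190)), with no contact force. I'll go deeper in stages.

```bash
python3 -m pendant '[[0,0,0,0.5,0,0,0],[0,0,0,0.8,0,0,0],[0,0,0,1.0,0,0,0],[0,0,0,1.2,0,0,0],[0,0,0,1.3,0,0,0],[0,0,0,1.3,0,0,0]]'; python3 -m pendant '[[0,0,0,0.2,0,0,0],[0,0,0,0.2,0,0,0]]'
```

```text
t: 6.38
tcp_pos: [0.5577, 0.1271, 0.0827]
orientation: [0.001, 0.707, 0.708, 0.0]
contact_force: [0.8, -0.7, -0.7]
width: 0.169
t: 6.62
tcp_pos: [0.5576, 0.127, 0.0805]
orientation: [0.001, 0.707, 0.708, 0.0]
contact_force: [0.8, 0.5, -0.8]
width: 0.167
```

```bash
python3 -m pendant '[[0,0,0,0.3,0,0,0],[0,0,0,0.5,0,0,0],[0,0,0,0.5,0,0,0]]'; python3 -m pendant '[[0,0,0,-1.5,0,0,0],[0,0,0,-4,0,0,0],[0,0,0,-4.5,0,0,0],[0,-0.7,-5,-4.5,0,0,0],[0,-0.7,-10.3,-4.5,0,0,0],[0,-0.7,-10.3,-4.5,0,0,0],[0,-0.7,-10.3,-4.0,0,0,0]]'; python3 -c "
from h import *
st();print(go([.4549,.1200,.095],0))"
```

```text
t: 7.0
tcp_pos: [0.5573, 0.1271, 0.0752]
orientation: [0.001, 0.707, 0.708, -0.0]
contact_force: [0.1, 0.0, -0.7]
width: 0.169
t: 7.88
tcp_pos: [0.4556, 0.1201, 0.116]
orientation: [0.002, 0.707, 0.708, 0.001]
contact_force: [0.1, -0.9, -0.7]
width: 0.168
t 7.88 tcp [0.4556 0.1201 0.116 ] jaw 0.001 F [ 0.1 -0.9 -0.7] w 1.46 q [ 0.09 -0.04  2.03 -0.    1.15  0.09]
([-0.01, -0.08, 2.1], [0.004, 0.001, 0.001])
```

```bash
python3 -m pendant '[[0,0,-0.06,0.8,0,0,0],[0,0,-0.06,1.5,0,0,0],[0,0,-0.06,2.1,0,0,0],[0,0,-0.06,2.1,0,0,0]]'; python3 -m pendant '[[0,0,0,0.5,0,0,0],[0,0,0,0.8,0,0,0],[0,0,0,1.0,0,0,0],[0,0,0,1.2,0,0,0],[0,0,0,1.3,0,0,0],[0,0,0,1.3,0,0,0]]'
```

```text
t: 8.38
tcp_pos: [0.4546, 0.12, 0.0941]
orientation: [0.001, 0.707, 0.708, 0.0]
contact_force: [0.1, -0.1, -0.2]
width: 0.168
t: 9.12
tcp_pos: [0.4551, 0.12, 0.0825]
orientation: [0.001, 0.707, 0.708, 0.001]
contact_force: [-3.9, -0.3, 9.0]
width: 0.169
```

Spacer B stopped with 9 N at a tip height of about 14 mm, so it is blind. On to C.

```bash
python3 -m pendant '[[0,0,0,-1.5,0,0,0],[0,0,0,-3.5,0,0,0],[0,0,0,-3.5,0,0,0],[0,-5,0.5,-3.5,0,0,0],[0,-10.95,0.95,-3.5,0,0,0],[0,-10.95,0.95,-3.5,0,0,0],[0,-10.95,0.95,-3.5,0,0,0]]'; python3 -c "
from h import *
st();print(go([.4646,.0107,.095],0))"
```

```text
t: 10.0
tcp_pos: [0.4643, 0.0107, 0.1171]
orientation: [0.001, 0.707, 0.707, 0.001]
contact_force: [0.3, 0.6, -1.0]
width: 0.168
t 10.0 tcp [0.4643 0.0107 0.1171] jaw -0.0 F [ 0.3  0.6 -1. ] w 1.46 q [-0.15 -0.05  2.04 -0.    1.15 -0.15]
([-0.0, 0.03, 2.21], [0.002, 0.0, -0.0])
```

```bash
python3 -m pendant '[[0,0,0.03,0.8,0,0,0],[0,0,0.03,1.5,0,0,0],[0,0,0.03,2.2,0,0,0],[0,0,0.03,2.2,0,0,0]]'; python3 -m pendant '[[0,0,0,0.5,0,0,0],[0,0,0,0.8,0,0,0],[0,0,0,1.0,0,0,0],[0,0,0,1.2,0,0,0],[0,0,0,1.35,0,0,0],[0,0,0,1.35,0,0,0]]'
```

```text
t: 10.5
tcp_pos: [0.4639, 0.0112, 0.0941]
orientation: [0.0, 0.707, 0.707, -0.0]
contact_force: [0.1, -0.2, -0.3]
width: 0.172
t: 11.25
tcp_pos: [0.4645, 0.0111, 0.0823]
orientation: [0.0, 0.707, 0.707, 0.0]
contact_force: [-4.9, 0.0, 12.3]
width: 0.17
```

C is blind (12 N at the same height). Next is D.

```bash
python3 -m pendant '[[0,0,0,-1.5,0,0,0],[0,0,0,-3.5,0,0,0],[0,0,0,-3.5,0,0,0],[0,0.8,5,-3.5,0,0,0],[0,0.8,8.55,-3.5,0,0,0],[0,0.8,8.55,-3.5,0,0,0],[0,0.8,8.55,-3.5,0,0,0]]'; python3 -c "
from h import *
st();print(go([.5498,.0189,.095],0))"
```

```text
t: 12.12
tcp_pos: [0.5487, 0.0193, 0.1163]
orientation: [-0.001, 0.707, 0.707, -0.001]
contact_force: [0.4, -0.3, -1.3]
width: 0.171
t 12.12 tcp [0.5487 0.0193 0.1163] jaw 0.001 F [ 0.4 -0.3 -1.3] w 1.49 q [-0.11  0.15  1.83 -0.    1.16 -0.11]
([-0.04, 0.11, 2.13], [-0.002, 0.0, 0.001])
```

```bash
python3 -m pendant '[[0,-0.04,0.1,0.8,0,0,0],[0,-0.04,0.1,1.5,0,0,0],[0,-0.04,0.1,2.15,0,0,0],[0,-0.04,0.1,2.15,0,0,0]]'; python3 -m pendant '[[0,0,0,0.5,0,0,0],[0,0,0,0.8,0,0,0],[0,0,0,1.0,0,0,0],[0,0,0,1.2,0,0,0],[0,0,0,1.4,0,0,0],[0,0,0,1.4,0,0,0]]'
```

```text
t: 12.62
tcp_pos: [0.5489, 0.0189, 0.0939]
orientation: [-0.001, 0.707, 0.707, -0.001]
contact_force: [0.2, -0.4, -0.9]
width: 0.174
t: 13.38
tcp_pos: [0.5495, 0.0189, 0.0822]
orientation: [-0.001, 0.707, 0.707, -0.001]
contact_force: [-5.5, 0.8, 14.6]
width: 0.167
```

```bash
python3 -m pendant '[[0,0,0,-1.5,0,0,0],[0,0,0,-3.5,0,0,0],[0,0,0,-3.5,0,0,0],[0,-5,-5,-3.5,0,0,0],[0,-10.6,-9.7,-3.5,0,0,0],[0,-10.6,-9.7,-3.5,0,0,0],[0,-10.6,-9.7,-3.5,0,0,0]]'; python3 -c "
from h import *
st();print(go([.4519,-.0876,.095],0))
for n in ('scene','side'):
    im,r=spacers(n,.029,amin=15,amax=600)
    for q in r:
        if .4<q[0]<.62 and -.14<q[1]<.17: print(n,np.round(q,4))
    cv2.imwrite('pics/w6_%s.png'%n,im[:,:,::-1])
"
```

```text
t: 14.25
tcp_pos: [0.4519, -0.088, 0.117]
orientation: [-0.001, 0.708, 0.707, -0.001]
contact_force: [0.1, 0.1, -0.7]
width: 0.164
t 14.25 tcp [ 0.4519 -0.088   0.117 ] jaw -0.002 F [ 0.1  0.1 -0.7] w 1.43 q [-0.36 -0.06  2.05 -0.    1.16 -0.36]
([0.04, 0.01, 2.2], [-0.003, -0.0, -0.002])
scene [5.600000e-01 1.274000e-01 3.537581e+02 2.667006e+02 1.130000e+02]
scene [5.522e-01 1.950e-02 3.165e+02 2.415e+02 9.500e+01]
scene [4.579000e-01 1.207000e-01 3.762107e+02 2.360397e+02 9.650000e+01]
scene [4.679000e-01 1.170000e-02 3.352195e+02 2.176829e+02 8.200000e+01]
side [ 6.094000e-01 -1.362000e-01  3.657041e+02  2.609793e+02  1.690000e+02]
side [5.489000e-01 1.420000e-02 3.230643e+02 2.208357e+02 7.000000e+01]
side [5.577000e-01 1.151000e-01 3.175833e+02 1.956296e+02 1.800000e+01]
```

```bash
python3 -m pendant '[[0,0.03,0,0.8,0,0,0],[0,0.03,0,1.5,0,0,0],[0,0.03,0,2.2,0,0,0],[0,0.03,0,2.2,0,0,0]]'; python3 -m pendant '[[0,0,0,0.5,0,0,0],[0,0,0,0.8,0,0,0],[0,0,0,1.0,0,0,0],[0,0,0,1.2,0,0,0],[0,0,0,1.4,0,0,0],[0,0,0,1.4,0,0,0]]'
```

```text
t: 14.85
tcp_pos: [0.4524, -0.0862, 0.0943]
orientation: [-0.002, 0.707, 0.707, -0.001]
contact_force: [1.4, -0.4, -0.4]
width: 0.168
t: 15.6
tcp_pos: [0.453, -0.0865, 0.0822]
orientation: [-0.001, 0.707, 0.707, -0.001]
contact_force: [-4.7, 1.4, 13.5]
width: 0.166
```

```bash
python3 -m pendant '[[0,0,0,-1.5,0,0,0],[0,0,0,-3.5,0,0,0],[0,0,0,-3.5,0,0,0],[0,0,5,-3.5,0,0,0],[0,0,10.5,-3.5,0,0,0],[0,0,10.5,-3.5,0,0,0],[0,0,10.5,-3.5,0,0,0]]'; python3 -c "
from h import *
st();print(go([.5579,-.0867,.095],0))"; python3 -m pendant '[[0,0,0,0.8,0,0,0],[0,0,0,1.5,0,0,0],[0,0,0,2.1,0,0,0],[0,0,0,2.1,0,0,0]]'; python3 -m pendant '[[0,0,0,0.1,0,0,0]]'; 
```

```text
t: 16.48
tcp_pos: [0.557, -0.0861, 0.1155]
orientation: [-0.003, 0.707, 0.708, -0.002]
contact_force: [0.0, -0.7, -1.0]
width: 0.171
t 16.48 tcp [ 0.557  -0.0861  0.1155] jaw 0.001 F [ 0.  -0.7 -1. ] w 1.49 q [-0.29  0.19  1.79 -0.    1.17 -0.29]
([-0.06, 0.1, 2.05], [-0.006, -0.001, 0.001])
t: 16.98
tcp_pos: [0.5567, -0.0862, 0.0945]
orientation: [-0.002, 0.707, 0.707, -0.002]
contact_force: [-0.1, -0.6, 0.0]
width: 0.168
t: 17.1
tcp_pos: [0.5567, -0.0863, 0.0936]
orientation: [-0.002, 0.707, 0.707, -0.002]
contact_force: [0.7, -0.3, -0.4]
width: 0.169
```

```bash
python3 -m pendant '[[0,0,0.08,0.4,0,0,0],[0,0,0.08,0.7,0,0,0],[0,0,0.08,0.9,0,0,0],[0,0,0.08,1.2,0,0,0],[0,0,0.08,1.3,0,0,0],[0,0,0.08,1.3,0,0,0]]'; python3 -c "
from h import *
b=cams.read_camera('side');D=P('side')
u,v=map(int,proj(D,[.558,-.087,.05]));A=b[v-60:v+60,u-70:u+70,::-1]
cv2.imwrite('pics/w7c.png',cv2.resize(A,None,fx=4,fy=4,interpolation=cv2.INTER_CUBIC))"
```

```text
t: 17.85
tcp_pos: [0.5579, -0.0864, 0.0824]
orientation: [-0.002, 0.707, 0.708, -0.001]
contact_force: [-3.6, 0.4, 11.9]
width: 0.17
```

View pics/w7c.png

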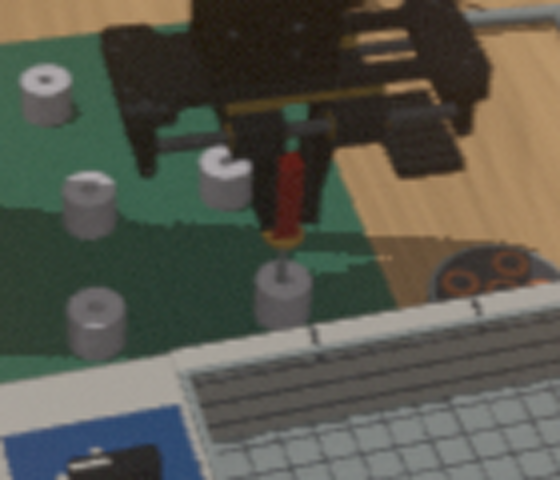

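F is blind, so the result is A through and B–F blind. The exposed shank in the picture (about 43 px) matches that. Returning the pin.

```bash
python3 -m pendant '[[0,0,0,-2,0,0,0],[0,0,0,-6,0,0,0],[0,0,0,-7.5,0,0,0],[0,6,2,-7.5,0,0,0],[0,12,4,-7.5,0,0,0],[0,18,6,-7.5,0,0,0],[0,24,8,-7.5,0,0,0],[0,30.4,9.6,-7.5,0,0,0],[0,30.4,9.6,-7.5,0,0,0],[0,30.4,9.6,-7.5,0,0,0]]'; python3 -c "
from h import *
st();print(go([.6538,.2177,.080],.08))"
```

```text
t: 19.15
tcp_pos: [0.6532, 0.2179, 0.1557]
orientation: [-0.002, 0.706, 0.708, -0.002]
contact_force: [0.2, -0.9, -0.5]
width: 0.169
t 19.15 tcp [0.6532 0.2179 0.1557] jaw 0.003 F [ 0.2 -0.9 -0.5] w 1.47 q [0.21 0.43 1.41 0.   1.31 0.2 ]
([-0.02, 0.11, 7.57], [-0.006, 0.0, -0.077])
```

```bash
python3 -m pendant '[[0,-0.02,0.08,1,-0.006,0,0],[0,-0.02,0.08,3.5,-0.006,0,0],[0,-0.02,0.08,5.5,-0.006,0,0],[0,-0.02,0.08,7,-0.006,0,0],[0,-0.02,0.08,7.6,-0.006,0,0],[0,-0.02,0.08,7.6,-0.006,0,0]]'
```

```text
t: 19.9
tcp_pos: [0.6538, 0.2175, 0.0799]
orientation: [0.0, 0.706, 0.708, -0.0]
contact_force: [-0.3, -0.1, -0.2]
width: 0.173
```

```bash
python3 -m pendant '[[0,0,0,0.1,0,0,0],[0,0,0,0.1,0,0,0]]'; python3 -m pendant '[[1.8,0,0,0,0,0,0],[2.2,0,0,0,0,0,0],[4,0,0,0,0,0,0],[5,0,0,0,0,0,0],[5,0,0,-1,0,0,0],[5,0,0,-6,0,0,0],[5,0,0,-9,0,0,0],[5,0,0,-9,0,0,0]]'; python3 -c "
from h import *
st();print(go([.558,.1272,.06],0))
im=cams.read_camera('side')
cv2.imwrite('pics/w8c.png',cv2.resize(im[120:300,230:420,::-1],None,fx=4,fy=3.3,interpolation=cv2.INTER_CUBIC))"
```

```text
t: 20.15
tcp_pos: [0.654, 0.2176, 0.0792]
orientation: [0.0, 0.706, 0.708, 0.0]
contact_force: [0.5, -0.3, -1.5]
width: 0.171
t: 21.15
tcp_pos: [0.6565, 0.2182, 0.1743]
orientation: [0.002, 0.706, 0.708, 0.004]
contact_force: [0.9, -0.1, -0.1]
width: 0.571
t 21.15 tcp [0.6565 0.2182 0.1743] jaw 0.002 F [ 0.9 -0.1 -0.1] w 4.97 q [ 0.21  0.41  1.4  -0.    1.33  0.2 ]
([-9.09, -9.97, 11.33], [0.008, -0.001, 0.002])
```

View pics/w8c.png

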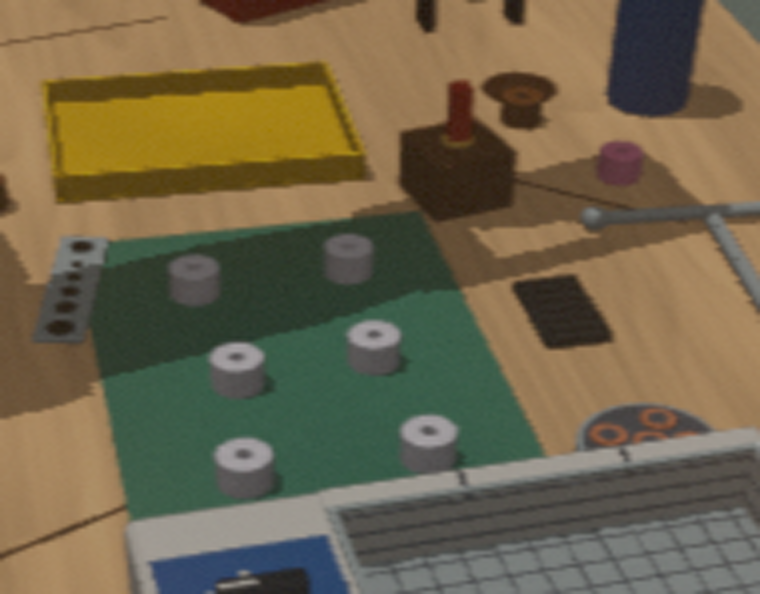

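Side crop: the pin is seated upright in its block at (459,115), and all six spacers are still in place. Picking A, the through-bored one.

```bash
python3 -m pendant '[[5,-5,-5,0,0.008,0,0],[5,-9.09,-9.97,5,0.008,0,0],[5,-9.09,-9.97,9,0.008,0,0],[5,-9.09,-9.97,11.3,0.008,0,0],[5,-9.09,-9.97,13.5,0.008,0,0],[5,-9.09,-9.97,15.5,0.008,0,0],[5,-9.09,-9.97,16.1,0.008,0,0],[5,-9.09,-9.97,16.1,0.008,0,0]]'; python3 -m pendant '[[2,0,0,0,0,0,0],[2,0,0,0,0,0,0],[2,0,0,0,0,0,0],[2,0,0,0,0,0,0],[2,0,0,0,0,0,0]]' 25; python3 -m pendant '[[2,0,0,-1,0,0,0],[2,0,0,-6,0,0,0],[2,0,0,-12,0,0,0],[2,0,0,-16.5,0,0,0],[2,0,0,-16.5,0,0,0]]'; python3 -c "
from h import *
st();print(go([.6,-.32,.17],0.045))
im,r=spacers('scene');cv2.imwrite('pics/w9.png',im[:,:,::-1]);cv2.imwrite('pics/w9c.png',cv2.resize(im[90:260,130:330,::-1],None,fx=3.5,fy=3.5,interpolation=cv2.INTER_CUBIC))"
```

```text
t: 22.2
tcp_pos: [0.556, 0.1269, 0.0097]
orientation: [-0.002, 0.706, 0.708, -0.001]
contact_force: [-0.2, -0.3, -0.4]
width: 0.571
t: 22.82
tcp_pos: [0.5563, 0.1269, 0.01]
orientation: [-0.002, 0.706, 0.708, -0.001]
contact_force: [1.2, 0.5, 0.7]
width: 0.355
t: 23.45
tcp_pos: [0.5601, 0.1272, 0.1809]
orientation: [0.002, 0.706, 0.708, 0.003]
contact_force: [-0.3, -0.9, -1.2]
width: 0.353
t 23.45 tcp [0.5601 0.1272 0.1809] jaw 0.003 F [-0.3 -0.9 -1.2] w 3.07 q [0.09 0.14 1.72 0.   1.28 0.08]
([-44.73, 3.87, 1.05], [0.006, -0.001, -0.042])
```

View pics/w9c.png

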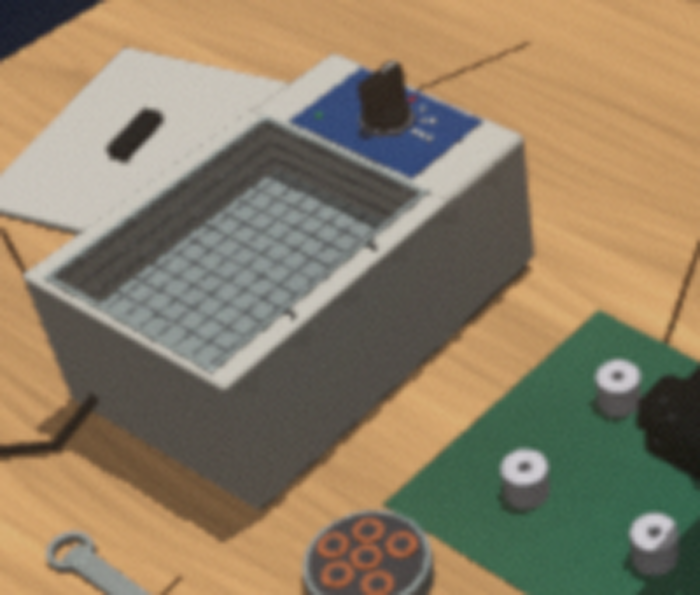

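```bash
python3 -c "
from h import *
S=P('scene');f=lambda u,v:((u+.5)/3.5-.5+130,(v+.5)/3.5-.5+90)
C=[onz(S,*f(*p),.13)[:2] for p in((220,388),(28,280),(525,140),(337,60))];print(np.round(C,4))
e=(C[0]+C[1]-C[2]-C[3])/2;yaw=np.arctan2(e[1],e[0]);print(np.linalg.norm(e),yaw,np.linalg.norm(C[0]-C[1]))
x=e/np.linalg.norm(e);ctr=np.mean(C,0);print('basket',ctr+x*.043)
K=onz(S,*f(390,68),.172);print('knob top',K)"
```

```text
[[ 0.6851 -0.2187]
 [ 0.6924 -0.3973]
 [ 0.3822 -0.2243]
 [ 0.3917 -0.4048]]
0.3018374628110301 0.021644855733008773 0.17868200568092563
basket [ 0.58085454 -0.31032569]
knob top [ 0.41501159 -0.31963533  0.172     ]
```

```bash
python3 -m pendant '[[2,-6,0.6,0,0,0,0],[2,-12,1.2,0,0.006,0,-0.02],[2,-18,2,0,0.006,0,-0.03],[2,-24,2.5,0,0.006,0,-0.03],[2,-30,3,0,0.006,0,-0.03],[2,-36,3.5,0.5,0.006,0,-0.03],[2,-42,3.8,1,0.006,0,-0.03],[2,-44.3,3.9,1,0.006,0,-0.03],[2,-44.3,3.9,1,0.006,0,-0.03],[2,-44.3,3.9,1,0.006,0,-0.03]]'; python3 -c "
from h import *
st();print(go([.6,-.315,.098],0.03))"
```

```text
t: 24.75
tcp_pos: [0.5982, -0.3142, 0.1664]
orientation: [-0.003, 0.695, 0.719, -0.001]
contact_force: [0.5, 0.8, -1.8]
width: 0.354
t 24.75 tcp [ 0.5982 -0.3142  0.1664] jaw 0.033 F [ 0.5  0.8 -1.8] w 3.08 q [-0.6   0.39  1.44 -0.    1.32 -0.63]
([-0.11, 0.22, 6.84], [-0.006, -0.003, 0.003])
```

```bash
python3 -m pendant '[[2,-0.1,0.2,2,-0.006,-0.003,0],[2,-0.1,0.2,4.5,-0.006,-0.003,0],[2,-0.1,0.2,6.3,-0.006,-0.003,0],[2,-0.1,0.2,7,-0.006,-0.003,0],[2,-0.1,0.2,7,-0.006,-0.003,0],[2,-0.1,0.2,7.15,-0.006,-0.003,0],[2,-0.1,0.2,7.15,-0.006,-0.003,0]]'
```

```text
t: 25.62
tcp_pos: [0.6, -0.3152, 0.0956]
orientation: [0.0, 0.695, 0.719, -0.0]
contact_force: [-0.1, 1.2, -0.1]
width: 0.353
```

```bash
python3 -m pendant '[[2,0,0,0.12,0,0,0],[2,0,0,0.12,0,0,0]]'; python3 -m pendant '[[3.5,0,0,0,0,0,0],[4.5,0,0,0,0,0,0],[4.5,0,0,0,0,0,0],[4.5,0,0,-1,0,0,0],[4.5,0,0,-6,0,0,0],[4.5,0,0,-11,0,0,0],[4.5,3,-2,-13,0,0,0],[4.5,3,-2,-13,0,0,0]]'; python3 -c "
from h import *
st();print(go([.558,-.087,.06],0))
for n in ('scene','side'):
    im,r=spacers(n,.029,amin=15,amax=600)
    for q in r:
        if .4<q[0]<.62 and -.14<q[1]<.17: print(n,np.round(q,4).tolist())
    cv2.imwrite('pics/v1_%s.png'%n,im[:,:,::-1])
im=cams.read_camera('wrist');cv2.imwrite('pics/v1_w.png',im[:,:,::-1])
A=cv2.imread('pics/v1_side.png');cv2.imwrite('pics/v1c.png',cv2.resize(A[180:380,230:460],None,fx=3,fy=3,interpolation=cv2.INTER_CUBIC))
"
```

```text
t: 25.88
tcp_pos: [0.6002, -0.3154, 0.0949]
orientation: [0.001, 0.695, 0.719, -0.0]
contact_force: [-1.2, 0.3, 2.7]
width: 0.356
t: 26.88
tcp_pos: [0.5798, -0.2853, 0.2288]
orientation: [0.003, 0.695, 0.719, 0.001]
contact_force: [0.4, -0.6, -0.4]
width: 0.517
t 26.88 tcp [ 0.5798 -0.2853  0.2288] jaw 0.034 F [ 0.4 -0.6 -0.4] w 4.5 q [-0.58  0.27  1.47 -0.    1.39 -0.61]
([19.96, -1.59, 16.79], [0.005, 0.004, 0.034])
scene [0.5523, 0.0194, 316.4375, 241.5156, 96.0]
scene [0.4382, 0.1142, 378.4092, 229.4885, 94.5]
scene [0.5598, -0.0852, 279.3521, 223.0125, 80.0]
scene [0.4676, 0.0112, 335.0988, 217.5291, 86.0]
side [0.5559, -0.0907, 336.6446, 250.1731, 90.5]
side [0.464, 0.0056, 288.7444, 227.7667, 75.0]
side [0.5487, 0.014, 323.0, 220.9028, 72.0]
side [0.4347, 0.1084, 270.4028, 203.0, 60.0]
```

View pics/v1c.png

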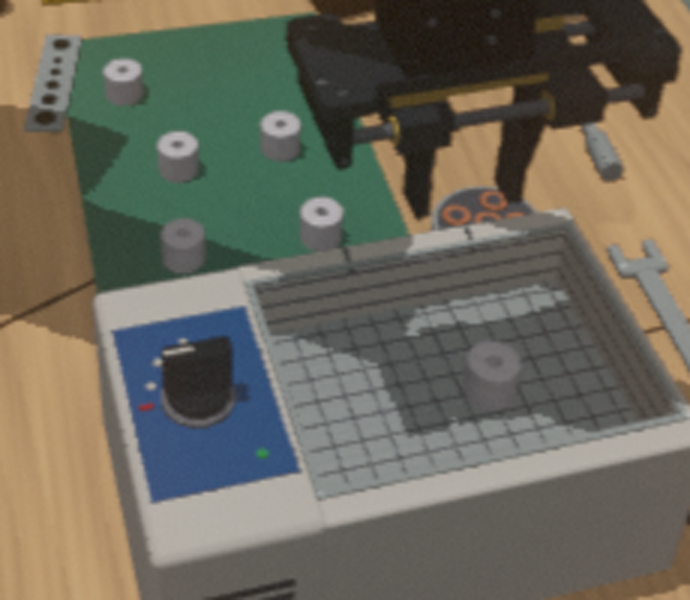

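```bash
python3 -c "
from h import *
print('tin',onz(P('scene'),234.9,250,.024))
c=P('wrist');print(go([.557,-.0863,.0115],0))"
```

```text
tin [ 0.67864127 -0.11758095  0.024     ]
([20.07, -1.55, 21.28], [0.0, 0.001, 0.033])
```

Side view: A stands in the basket. Spacer B has been knocked to about (0.435, 0.1135); the others haven't moved. Next is F, going into the tray.

```bash
python3 -m pendant '[[5,6,-0.5,0,0,0,0.033],[5,12,-1,0,0,0,0.033],[5,18,-1.4,2,0,0,0.033],[5,20.07,-1.55,8,0,0,0.033],[5,20.07,-1.55,14,0,0,0.033],[5,20.07,-1.55,18,0,0,0.033],[5,20.07,-1.55,18,0,0,0.033]]'; python3 -c "
from h import *
st();print(go([.557,-.0863,.0105],0))"
```

```text
t: 27.9
tcp_pos: [0.553, -0.0854, 0.0393]
orientation: [-0.004, 0.707, 0.707, -0.003]
contact_force: [0.3, 0.5, -0.7]
width: 0.574
t 27.9 tcp [ 0.553  -0.0854  0.0393] jaw 0.0 F [ 0.3  0.5 -0.7] w 5.0 q [-0.29  0.29  1.83 -0.    1.03 -0.29]
([-0.1, 0.42, 2.88], [-0.009, -0.002, 0.0])
```

```bash
python3 -m pendant '[[5,-0.1,0.42,1.5,-0.009,-0.002,0],[5,-0.1,0.42,2.6,-0.009,-0.002,0],[5,-0.1,0.42,2.88,-0.009,-0.002,0],[2,-0.1,0.42,2.88,-0.009,-0.002,0],[2,-0.1,0.42,2.88,-0.009,-0.002,0],[2,-0.1,0.42,2.88,-0.009,-0.002,0],[2,-0.1,0.42,2.88,-0.009,-0.002,0],[2,-0.1,0.42,2.88,-0.009,-0.002,0]]'; python3 -m pendant '[[2,0,0,-1,0,0,0],[2,0,0,-5,0,0,0],[2,4,0,-9,0,0,0],[2,10,-0.5,-10,0,0,0],[2,16,-1,-10,0,0,0],[2,22,-1.5,-10,0,0,0],[2,28,-2,-10,0,0,0],[2,34,-2.5,-10,0,0,0],[2,40,-2.7,-10,0,0,0],[2,45.6,-2.7,-10,0,0,0],[2,45.6,-2.7,-10,0,0,0],[2,45.6,-2.7,-10,0,0,0]]'; python3 -c "
from h import *
st();print(go([.53,.37,.016],0))"
```

```text
t: 28.9
tcp_pos: [0.5575, -0.0864, 0.0112]
orientation: [0.0, 0.707, 0.707, 0.0]
contact_force: [-1.1, 0.4, 4.7]
width: 0.348
t: 30.4
tcp_pos: [0.5299, 0.3692, 0.1106]
orientation: [0.001, 0.707, 0.707, -0.001]
contact_force: [-0.2, -0.2, -0.0]
width: 0.352
t 30.4 tcp [0.5299 0.3692 0.1106] jaw 0.001 F [-0.2 -0.2 -0. ] w 3.06 q [ 0.49  0.37  1.57 -0.    1.2   0.49]
([0.1, 0.01, 9.46], [-0.0, 0.002, 0.001])
```

```bash
python3 -c "
from h import *
c=P('wrist');im=cams.read_camera('wrist');cv2.imwrite('pics/v2.png',im[:,:,::-1]);np.save('v2.npy',c[3])"
```

```text
(no output)
```

View pics/v2.png

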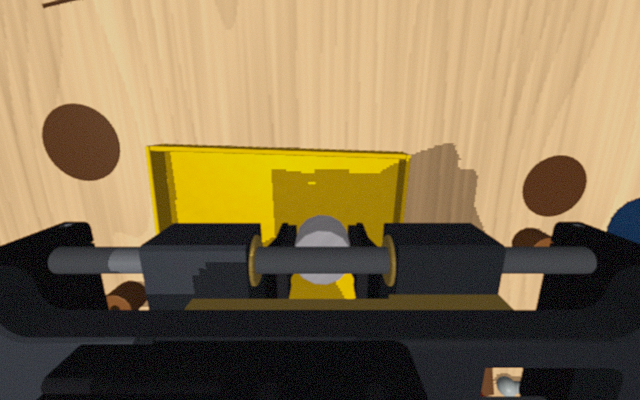

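The wrist view shows the tray's far rim from (150,147) to (408,156), with the held spacer over the tray at (323,245).

```bash
python3 -c "
from h import *
c=list(P('wrist'));c[3]=np.load('v2.npy')
a=onz(c,150,147,.028)[:2];b=onz(c,408,156,.028)[:2];e=(b-a)/np.linalg.norm(b-a);n=np.array([e[1],-e[0]]);print(a,b,np.linalg.norm(b-a),np.arctan2(e[1],e[0]),'ctr',(a+b)/2+n*.077)"
python3 -m pendant '[[2,0.1,0,3,0,0,0],[2,0.1,0,6,0,0,0],[2,0.1,0,8.5,0,0,0],[2,0.1,0,9.2,0,0,0],[2,0.1,0,9.5,0,0,0],[2,0.1,0,9.5,0,0,0]]'
```

```text
[0.38793277 0.41859028] [0.60038365 0.41132809] 0.2125749687378451 -0.03416957420679549 ctr [0.49152766 0.33800413]
t: 31.2
tcp_pos: [0.5311, 0.3694, 0.0168]
orientation: [0.001, 0.707, 0.707, 0.0]
contact_force: [0.2, -0.3, -0.0]
width: 0.357
```

```bash
python3 -m pendant '[[2,0,0,0.12,0,0,0],[2,0,0,0.15,0,0,0],[3.5,0,0,0.15,0,0,0],[4.6,0,0,0.15,0,0,0],[4.6,0,0,0.1,0,0,0],[4.6,0,0,-2,0,0,0],[4.6,0,0,-6,0,0,0],[4.6,0,0,-9,0,0,0]]'; python3 -m pendant '[[5,-6,0.5,0,0,0,0],[5,-12,1,0,0,0,0],[5,-18,1.4,0,0,0,0],[5,-24,1.7,0,0,0,0],[5,-30,1.8,0,0,0,0],[5,-35,1.8,2,0,0,0],[5,-35,1.8,5,0,0,0],[5,-35,1.8,5,0,0,0]]';python3 -c "
from h import *
st();print(go([.5493,.0188,.0120],0))"
```

```text
t: 32.2
tcp_pos: [0.5319, 0.37, 0.1103]
orientation: [0.001, 0.707, 0.707, 0.002]
contact_force: [0.2, -0.4, 0.1]
width: 0.527
t: 33.2
tcp_pos: [0.5482, 0.0194, 0.0593]
orientation: [-0.0, 0.708, 0.706, 0.001]
contact_force: [-0.2, 0.2, -0.5]
width: 0.573
t 33.2 tcp [0.5482 0.0194 0.0593] jaw -0.002 F [-0.2  0.2 -0.5] w 4.98 q [-0.11  0.23  1.86  0.    1.05 -0.11]
([-0.07, 0.11, 4.73], [0.001, -0.001, -0.002])
```

```bash
python3 -m pendant '[[5,-0.06,0.1,2.5,0,0,0],[5,-0.06,0.1,4.2,0,0,0],[5,-0.06,0.1,4.7,0,0,0],[5,-0.06,0.1,4.7,0,0,0],[2,-0.06,0.1,4.7,0,0,0],[2,-0.06,0.1,4.7,0,0,0],[2,-0.06,0.1,4.7,0,0,0],[2,-0.06,0.1,4.7,0,0,0],[2,-0.06,0.1,4.7,0,0,0]]'; python3 -m pendant '[[2,0,0,-1,0,0,0],[2,0,0,-5,0,0,0],[2,4,0,-9,0,0,0],[2,10,-0.5,-10,0,0,0],[2,16,-1,-10,0,0,0],[2,22,-1.5,-10,0,0,0],[2,28,-1.9,-10,0,0,0],[2,30.3,-1.9,-10,0,0,0],[2,30.3,-1.9,-10,0,0,0],[2,30.3,-1.9,-10,0,0,0]]'; python3 -c "
from h import *
st();print(go([.53,.322,.017],0))"
```

```text
t: 34.33
tcp_pos: [0.5497, 0.0188, 0.0129]
orientation: [0.0, 0.708, 0.706, 0.001]
contact_force: [-0.7, -0.3, 5.6]
width: 0.366
t: 35.58
tcp_pos: [0.5313, 0.3204, 0.1129]
orientation: [0.0, 0.708, 0.706, 0.0]
contact_force: [-0.5, -0.0, 0.4]
width: 0.366
t 35.58 tcp [0.5313 0.3204 0.1129] jaw -0.003 F [-0.5 -0.   0.4] w 3.18 q [ 0.42  0.32  1.64 -0.    1.18  0.42]
([0.16, -0.14, 9.58], [0.001, 0.0, -0.003])
```

```bash
python3 -m pendant '[[2,0.15,-0.14,3,0,0,0],[2,0.15,-0.14,6,0,0,0],[2,0.15,-0.14,8.5,0,0,0],[2,0.15,-0.14,9.4,0,0,0],[2,0.15,-0.14,9.6,0,0,0],[2,0.15,-0.14,9.65,0,0,0],[2,0.15,-0.14,9.65,0,0,0]]'; python3 -m pendant '[[3.5,0,0,0,0,0,0],[4.6,0,0,0,0,0,0],[4.6,0,0,0,0,0,0],[4.6,0,0,-2,0,0,0],[4.6,0,0,-6,0,0,0],[4.6,0,0,-9,0,0,0]]'; python3 -m pendant '[[5,-6,-1.5,0,0,0,0],[5,-12,-3,0,0,0,0],[5,-18,-4.5,0,0,0,0],[5,-24,-6,0,0,0,0],[5,-31,-6.6,0,0,0,0],[5,-31,-6.6,2,0,0,0],[5,-31,-6.6,5,0,0,0],[5,-31,-6.6,5,0,0,0]]';python3 -c "
from h import *
st();print(go([.4643,.0107,.0120],0))"
```

```text
t: 36.45
tcp_pos: [0.5306, 0.322, 0.0172]
orientation: [0.001, 0.708, 0.706, 0.001]
contact_force: [-0.1, -0.7, -1.3]
width: 0.363
t: 37.2
tcp_pos: [0.5313, 0.3224, 0.1105]
orientation: [0.001, 0.708, 0.706, 0.002]
contact_force: [-0.0, 0.7, 0.8]
width: 0.532
t: 38.2
tcp_pos: [0.463, 0.0126, 0.059]
orientation: [-0.0, 0.709, 0.706, 0.001]
contact_force: [-0.7, 0.9, -0.3]
width: 0.576
t 38.2 tcp [0.463  0.0126 0.059 ] jaw -0.004 F [-0.7  0.9 -0.3] w 5.01 q [-0.14  0.04  2.08  0.    1.02 -0.14]
([-0.2, 0.13, 4.7], [0.001, -0.002, -0.004])
```

```bash
python3 -m pendant '[[5,-0.2,0.13,2.5,0,0,0],[5,-0.2,0.13,4.2,0,0,0],[5,-0.2,0.13,4.65,0,0,0],[5,-0.2,0.13,4.65,0,0,0],[2,-0.2,0.13,4.65,0,0,0],[2,-0.2,0.13,4.65,0,0,0],[2,-0.2,0.13,4.65,0,0,0],[2,-0.2,0.13,4.65,0,0,0],[2,-0.2,0.13,4.65,0,0,0]]'; python3 -m pendant '[[2,0,0,-1,0,0,0],[2,0,0,-5,0,0,0],[2,4,0,-9,0,0,0],[2,10,-0.5,-10,0,0,0],[2,16,-1,-10,0,0,0],[2,22,-1.4,-10,0,0,0],[2,28,-1.4,-10,0,0,0],[2,34,-1.4,-10,0,0,0],[2,36,-1.4,-10,0,0,0],[2,36,-1.4,-10,0,0,0]]'; python3 -c "
from h import *
st();print(go([.45,.37,.017],0))"
```

```text
t: 39.33
tcp_pos: [0.4649, 0.0107, 0.0131]
orientation: [0.0, 0.709, 0.706, 0.002]
contact_force: [-1.3, 0.1, 5.8]
width: 0.366
t: 40.58
tcp_pos: [0.4516, 0.3711, 0.1136]
orientation: [0.0, 0.708, 0.706, 0.001]
contact_force: [-0.5, -0.1, -0.8]
width: 0.366
t 40.58 tcp [0.4516 0.3711 0.1136] jaw -0.002 F [-0.5 -0.1 -0.8] w 3.18 q [0.55 0.23 1.74 0.   1.17 0.55]
([-0.13, -0.17, 9.66], [0.002, -0.001, -0.002])
```

```bash
python3 -m pendant '[[2,-0.13,-0.17,3,0,0,0],[2,-0.13,-0.17,6,0,0,0],[2,-0.13,-0.17,8.5,0,0,0],[2,-0.13,-0.17,9.4,0,0,0],[2,-0.13,-0.17,9.6,0,0,0],[2,-0.13,-0.17,9.68,0,0,0],[2,-0.13,-0.17,9.68,0,0,0]]'; python3 -m pendant '[[3.5,0,0,0,0,0,0],[4.6,0,0,0,0,0,0],[4.6,0,0,0,0,0,0],[4.6,0,0,-2,0,0,0],[4.6,0,0,-6,0,0,0],[4.6,0,0,-9,0,0,0]]'; python3 -m pendant '[[5,-6,0,0,0,0,0],[5,-12,0,0,0,0,0],[5,-18,0,0,0,0,0],[5,-24,0,0,0,0,0],[5,-30,0,0,0,0,0],[5,-36,0.2,0,0,0,0],[5,-42,0.2,0,0,0,0],[5,-45.7,0.2,2,0,0,0],[5,-45.7,0.2,5,0,0,0],[5,-45.7,0.2,5,0,0,0]]';python3 -c "
from h import *
st();print(go([.4525,-.0868,.0120],0))
for n in ('scene','side'):
    im,r=spacers(n,.029,amin=15,amax=600)
    for q in r:
        if .4<q[0]<.62 and -.14<q[1]<.45: print(n,np.round(q,4).tolist())
    cv2.imwrite('pics/v3_%s.png'%n,im[:,:,::-1])
"
```

```text
t: 41.45
tcp_pos: [0.4508, 0.3703, 0.0179]
orientation: [0.0, 0.708, 0.706, 0.002]
contact_force: [0.3, 0.3, 0.5]
width: 0.365
t: 42.2
tcp_pos: [0.4512, 0.3706, 0.111]
orientation: [0.001, 0.708, 0.706, 0.003]
contact_force: [-0.2, 1.3, -0.2]
width: 0.53
t: 43.45
tcp_pos: [0.4511, -0.0861, 0.0585]
orientation: [-0.001, 0.708, 0.706, 0.002]
contact_force: [-0.2, 0.2, -0.3]
width: 0.577
t 43.45 tcp [ 0.4511 -0.0861  0.0585] jaw -0.003 F [-0.2  0.2 -0.3] w 5.02 q [-0.36  0.03  2.09  0.01  1.02 -0.36]
([-0.09, 0.13, 4.65], [0.002, -0.005, -0.003])
scene [0.5319, 0.3692, 461.7372, 316.1601, 139.5]
scene [0.5313, 0.3213, 440.2361, 303.5512, 128.5]
scene [0.4513, 0.3697, 478.9597, 288.7419, 124.0]
scene [0.4382, 0.1142, 378.4092, 229.4885, 94.5]
scene [0.4037, 0.1737, 408.1835, 231.9487, 237.0]
side [0.6095, -0.1367, 365.7912, 261.109, 182.0]
side [0.4479, 0.3708, 262.7179, 149.0577, 26.0]
```

```bash
python3 -m pendant '[[5,-0.09,0.13,2.5,0,-0.005,0],[5,-0.09,0.13,4.2,0,-0.005,0],[5,-0.09,0.13,4.6,0,-0.005,0],[5,-0.09,0.13,4.6,0,-0.005,0],[2,-0.09,0.13,4.6,0,-0.005,0],[2,-0.09,0.13,4.6,0,-0.005,0],[2,-0.09,0.13,4.6,0,-0.005,0],[2,-0.09,0.13,4.6,0,-0.005,0],[2,-0.09,0.13,4.6,0,-0.005,0]]'; python3 -m pendant '[[2,0,0,-1,0,0,0],[2,0,0,-5,0,0,0],[2,4,0,-9,0,0,0],[2,10,0,-10,0,0,0],[2,16,0,-10,0,0,0],[2,22,0,-10,0,0,0],[2,28,-0.2,-10,0,0,0],[2,34,-0.2,-10,0,0,0],[2,40.9,-0.2,-10,0,0,0],[2,40.9,-0.2,-10,0,0,0],[2,40.9,-0.2,-10,0,0,0]]'; python3 -c "
from h import *
st();print(go([.45,.322,.017],0))"
```

```text
t: 44.68
tcp_pos: [0.455, -0.087, 0.0151]
orientation: [0.003, 0.708, 0.707, 0.002]
contact_force: [-1.1, 0.1, 6.0]
width: 0.362
t: 46.05
tcp_pos: [0.4525, 0.3222, 0.1142]
orientation: [0.003, 0.707, 0.707, 0.001]
contact_force: [0.4, 0.4, -1.6]
width: 0.358
t 46.05 tcp [0.4525 0.3222 0.1142] jaw 0.0 F [ 0.4  0.4 -1.6] w 3.12 q [ 0.48  0.17  1.82 -0.01  1.15  0.48]
([-0.0, -0.31, 9.72], [0.006, 0.002, 0.0])
```

```bash
python3 -m pendant '[[2,0,-0.3,3,0.006,0.002,0],[2,0,-0.3,6,0.006,0.002,0],[2,0,-0.3,8.5,0.006,0.002,0],[2,0,-0.3,9.2,0.006,0.002,0],[2,0,-0.3,9.4,0.006,0.002,0],[2,0,-0.3,9.5,0.006,0.002,0],[2,0,-0.3,9.5,0.006,0.002,0]]'; python3 -m pendant '[[3.5,0,0,0,0,0,0],[4.6,0,0,0,0,0,0],[4.6,0,0,0,0,0,0],[4.6,0,0,-2,0,0,0],[4.6,0,0,-6,0,0,0],[4.6,0,0,-9,0,0,0]]'; python3 -m pendant '[[5,-6,0,0,0,0,0],[5,-12,-0.5,0,0,0,0],[5,-18,-1.2,0,0,0,0],[5,-20.8,-1.5,2,0,0,0],[5,-20.8,-1.5,5,0,0,0],[5,-20.8,-1.5,5,0,0,0]]';python3 -c "
from h import *
st();print(go([.4348,.1135,.0120],0))
for n in ('scene','side'):
    im,r=spacers(n,.029,amin=15,amax=600)
    for q in r:
        if .4<q[0]<.62 and -.14<q[1]<.45: print(n,np.round(q,4).tolist())
    cv2.imwrite('pics/v4_%s.png'%n,im[:,:,::-1])
"
```

```text
t: 46.92
tcp_pos: [0.4508, 0.3223, 0.0202]
orientation: [0.0, 0.707, 0.707, 0.001]
contact_force: [-0.1, -0.0, -0.6]
width: 0.363
t: 47.68
tcp_pos: [0.451, 0.3225, 0.1117]
orientation: [0.001, 0.707, 0.707, 0.001]
contact_force: [0.9, -0.5, 0.0]
width: 0.527
t: 48.42
tcp_pos: [0.4339, 0.1139, 0.0597]
orientation: [-0.001, 0.707, 0.707, -0.001]
contact_force: [0.1, -0.0, 0.1]
width: 0.577
t 48.42 tcp [0.4339 0.1139 0.0597] jaw -0.001 F [ 0.1 -0.   0.1] w 5.02 q [0.08 0.   2.11 0.   1.03 0.08]
([-0.05, 0.1, 4.77], [-0.003, -0.0, -0.001])
scene [0.5319, 0.3692, 461.7372, 316.1601, 139.5]
scene [0.5313, 0.3213, 440.2361, 303.5512, 128.5]
scene [0.4511, 0.3697, 478.9836, 288.6653, 122.0]
scene [0.4516, 0.3215, 457.6769, 277.4126, 113.5]
scene [0.4038, 0.1807, 410.8343, 233.3414, 82.5]
side [0.6096, -0.136, 365.7487, 260.9056, 162.5]
side [0.5283, 0.3739, 289.3763, 145.8172, 15.5]
```

B now sits close to the link gauge, so I'll grasp it with the jaws along y.

```bash
python3 -m pendant '[[5,-0.05,0.1,0,0,0,0.18],[5,-0.05,0.1,0,0,0,0.36],[5,-0.05,0.1,0,0,0,0.54],[5,-0.05,0.1,0,0,0,0.72],[5,-0.05,0.1,0,0,0,0.9],[5,-0.05,0.1,0,0,0,1.08],[5,-0.05,0.1,0,0,0,1.26],[5,-0.05,0.1,0,0,0,1.44],[5,-0.05,0.1,0,0,0,1.57],[5,-0.05,0.1,0,0,0,1.57],[5,-0.05,0.1,0.5,0,0,1.57]]';python3 -c "
from h import *
st();print(go([.4348,.1135,.0120],np.pi/2))
a=cams.read_camera('scene');b=cams.read_camera('side')
S,D=P('scene'),P('side')
def cr(im,c):
    u,v=map(int,proj(c,[.435,.113,.03]));return cv2.resize(im[v-40:v+40,u-50:u+50,::-1],None,fx=4,fy=4,interpolation=cv2.INTER_CUBIC)
cv2.imwrite('pics/v5c.png',np.hstack([cr(a,S),cr(b,D)]))"
```

```text
t: 49.9
tcp_pos: [0.4383, 0.1146, 0.058]
orientation: [-0.001, 1.0, 0.002, 0.002]
contact_force: [0.4, 0.9, 0.1]
width: 0.575
t 49.9 tcp [0.4383 0.1146 0.058 ] jaw -1.566 F [0.4 0.9 0.1] w 5.0 q [0.08 0.01 2.11 0.   1.02 1.65]
([-0.38, 0.12, 4.6], [-0.001, -0.005, 0.004])
```

View pics/v5c.png

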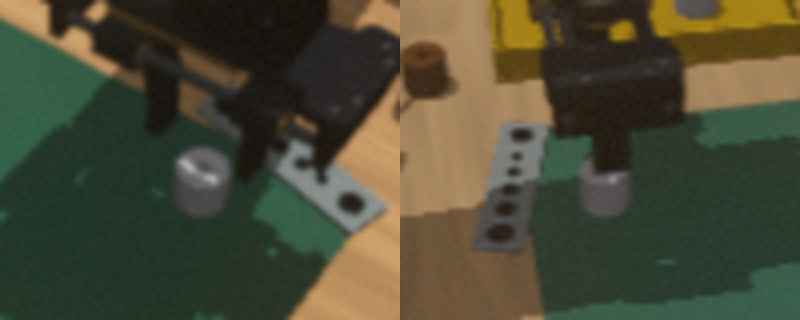

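```bash
python3 -m pendant '[[5,-0.37,0.1,1.5,0,-0.005,0],[5,-0.37,0.1,3.5,0,-0.005,0],[5,-0.37,0.1,4.5,0,-0.005,0],[5,-0.37,0.1,4.5,0,-0.005,0],[2,-0.37,0.1,4.5,0,-0.005,0],[2,-0.37,0.1,4.5,0,-0.005,0],[2,-0.37,0.1,4.5,0,-0.005,0],[2,-0.37,0.1,4.5,0,-0.005,0],[2,-0.37,0.1,4.5,0,-0.005,0]]'; python3 -m pendant '[[2,0,0,-1,0,0,0],[2,0,0,-5,0,0,0],[2,0,0,-10,0,0,-0.18],[2,1,-4,-10,0,0,-0.36],[2,2,-8,-10,0,0,-0.54],[2,3,-12,-10,0,0,-0.72],[2,5.5,-17.1,-10,0,0,-0.9],[2,5.5,-17.1,-10,0,0,-1.08],[2,5.5,-17.1,-10,0,0,-1.26],[2,5.5,-17.1,-10,0,0,-1.44],[2,5.5,-17.1,-10,0,0,-1.57],[2,5.5,-17.1,-10,0,0,-1.57]]'; python3 -c "
from h import *
st();print(go([.49,.285,.018],0))"
```

```text
t: 51.12
tcp_pos: [0.434, 0.1134, 0.0123]
orientation: [-0.0, 1.0, 0.002, -0.001]
contact_force: [0.3, 0.1, 4.7]
width: 0.367
t: 52.62
tcp_pos: [0.4884, 0.2845, 0.1124]
orientation: [-0.001, 0.707, 0.708, -0.001]
contact_force: [0.3, -0.3, -1.1]
width: 0.359
t 52.62 tcp [0.4884 0.2845 0.1124] jaw 0.001 F [ 0.3 -0.3 -1.1] w 3.12 q [0.39 0.19 1.79 0.   1.16 0.38]
([0.05, 0.19, 9.44], [-0.003, -0.001, 0.001])
```

```bash
python3 -m pendant '[[2,0.05,0.17,3,0,0,0],[2,0.05,0.17,6,0,0,0],[2,0.05,0.17,8.5,0,0,0],[2,0.05,0.17,9.3,0,0,0],[2,0.05,0.17,9.5,0,0,0],[2,0.05,0.17,9.57,0,0,0],[2,0.05,0.17,9.57,0,0,0]]'; python3 -m pendant '[[3.5,0,0,0,0,0,0],[4.5,0,0,0,0,0,0],[4.5,0,0,0,0,0,0],[4.5,0,0,-2,0,0,0],[4.5,0,0,-7,0,0,0],[4.5,0,0,-13,0,0,0],[4.5,0,0,-19,0,0,0],[4.5,0,0,-25,0,0,0],[4.5,0,0,-27,0,0,0]]'; python3 -m pendant '[[3,-6,-0.8,0,0,0,0],[3,-12,-1.6,0,0,0,0],[3,-18,-2.4,0,0,0,0],[3,-24,-3.2,0,0,0,0],[3,-30,-4,0,0,0,0],[3,-36,-5,0,0,0,0],[3,-42,-6,0,0,0,0],[3,-48,-7,0,0,0,0],[3,-54,-8,0,0,0,0],[3,-60,-8,0,0,0,0],[3,-66,-8,0,0,0,0],[3,-70,-8,0,0,0,0]]'; python3 -c "
from h import *
st();c=P('wrist');im=cams.read_camera('wrist');cv2.imwrite('pics/k1.png',im[:,:,::-1]);np.save('k1.npy',c[3])
print(proj(c,[.412,-.32,.172]))"
```

```text
t: 53.5
tcp_pos: [0.4906, 0.2854, 0.0178]
orientation: [-0.001, 0.707, 0.707, 0.0]
contact_force: [-0.5, -0.5, -0.8]
width: 0.362
t: 54.62
tcp_pos: [0.4927, 0.2858, 0.2949]
orientation: [0.001, 0.707, 0.707, 0.005]
contact_force: [0.1, -0.7, -0.5]
width: 0.518
t: 56.12
tcp_pos: [0.4124, -0.4165, 0.2903]
orientation: [0.001, 0.707, 0.707, 0.005]
contact_force: [0.1, 0.1, -0.6]
width: 0.344
t 56.12 tcp [ 0.4124 -0.4165  0.2903] jaw -0.001 F [ 0.1  0.1 -0.6] w 2.99 q [-0.93  0.09  1.56  0.01  1.49 -0.93]
[321.25541572  91.94436   ]
```

View pics/k1.png

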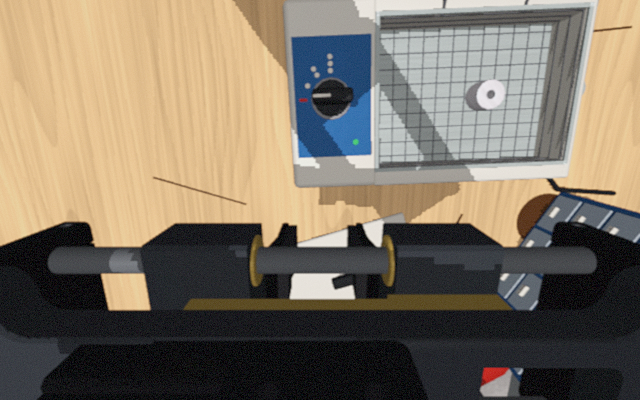

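The wrist view shows the selector at (331,98): bar roughly along x, pointer left at the red bar (off), dots running clockwise up to three at (330,62). Spacer A is standing in the basket at (490,95). I'll take a close crop of the selector.

```bash
python3 -c "
import cv2
a=cv2.imread('pics/k1.png');cv2.imwrite('pics/k1c.png',cv2.resize(a[50:150,290:380],None,fx=6,fy=6,interpolation=cv2.INTER_CUBIC))"
```

```text
(no output)
```

View pics/k1c.png

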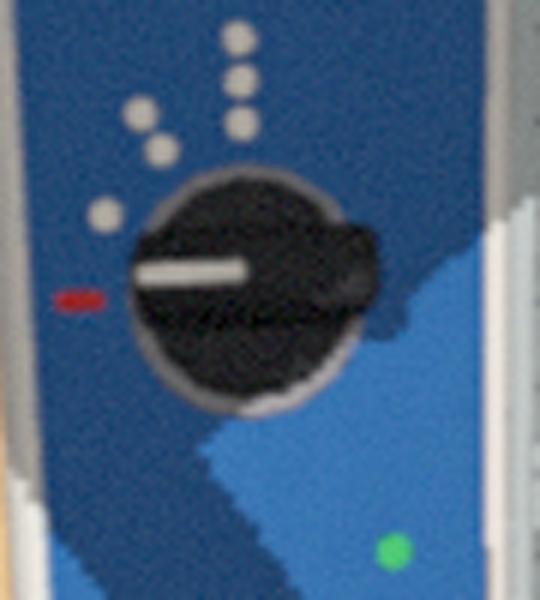

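```bash
python3 -c "
from h import *
c=list(P('wrist'));c[3]=np.load('k1.npy');f=lambda u,v:((u+.5)/6-.5+290,(v+.5)/6-.5+50)
print('top',onz(c,*f(255,270),.172),'skirt',onz(c,*f(250,290),.14))
a,b=onz(c,*f(135,275),.172),onz(c,*f(248,270),.172);e=b-a;print('bar',np.arctan2(e[1],e[0]))
a,b=onz(c,*f(80,301),.13),onz(c,*f(250,290),.14);e=b-a;print('red',np.arctan2(e[1],e[0]))
for p in((239,40),(241,123),(141,113),(161,151),(106,215)):
  d=b-onz(c,*f(*p),.131);print(np.arctan2(d[1],d[0]))
print(go([.416,-.319,.2],np.pi/2+.044))"
```

```text
top [ 0.42180537 -0.3222602   0.172     ] skirt [ 0.42228848 -0.32232823  0.14      ]
bar 0.04115537719603044
red 0.03163717404171172
-1.5270121344337415
-1.5212957231487463
-1.010592943080241
-0.9982185478592982
-0.4884220883589161
([10.09, 0.35, 9.01], [0.003, -0.008, 1.524])
```

```bash
python3 -m pendant '[[3,2,0.3,2,0,0,0.18],[3,4,0.5,4,0,0,0.36],[3,6,0.7,6,0,0,0.54],[3,8,0.9,8,0,-0.008,0.72],[3,9.76,0.95,9,0,-0.008,0.9],[3,9.76,0.95,9,0,-0.008,1.08],[3,9.76,0.95,9,0,-0.008,1.26],[3,9.76,0.95,9,0,-0.008,1.44],[3,9.76,0.95,9,0.003,-0.008,1.524],[3,9.76,0.95,9,0.003,-0.008,1.524],[3,9.76,0.95,9,0.003,-0.008,1.524]]';python3 -c "
from h import *
st();print(go([.422,-.3223,.154],np.pi/2+.042))"
```

```text
t: 57.55
tcp_pos: [0.4218, -0.3221, 0.2001]
orientation: [-0.0, 1.0, 0.023, -0.0]
contact_force: [-0.2, -0.2, 0.2]
width: 0.344
t 57.55 tcp [ 0.4218 -0.3221  0.2001] jaw -1.525 F [-0.2 -0.2  0.2] w 3.0 q [-0.8   0.02  1.8  -0.    1.32  0.72]
([0.02, 0.02, 4.61], [-0.0, 0.001, 0.004])
```

```bash
python3 -m pendant '[[3,0,0,1.5,0,0,0],[3,0,0,3,0,0,0],[3,0,0,4.2,0,0,0],[3,0,0,4.6,0,0,0],[3,0,0,4.6,0,0,0],[0,0,0,4.6,0,0,0],[0,0,0,4.6,0,0,0],[0,0,0,4.6,0,0,0],[0,0,0,4.6,0,0,0]]' 20; python3 -c "
from h import *
st()"
```

```text
t: 58.68
tcp_pos: [0.4221, -0.3222, 0.1547]
orientation: [0.0, 1.0, 0.023, 0.0]
contact_force: [-0.4, 0.9, 1.9]
width: 0.146
t 58.67 tcp [ 0.4221 -0.3222  0.1547] jaw -1.525 F [-0.4  0.9  1.9] w 1.27 q [-0.8   0.06  1.85 -0.    1.23  0.72]
```

The grip bar is held (12.7 mm). Before turning it, I'll check that every spacer is in place.

```bash
python3 -c "
from h import *
im,r=spacers('scene',.032,amin=15,amax=600);cv2.imwrite('pics/z1.png',im[:,:,::-1])
for q in r:
    if .38<q[0]<.62 and -.14<q[1]<.45: print(np.round(q,4).tolist())
"
```

```text
[0.5339, 0.3694, 461.7372, 316.1601, 139.5]
[0.5332, 0.3217, 440.2693, 303.5203, 127.5]
[0.4534, 0.37, 479.0165, 288.708, 121.0]
[0.4929, 0.2876, 434.5043, 281.7816, 116.0]
[0.4538, 0.3218, 457.6491, 277.3991, 114.0]
[0.4049, 0.1769, 409.2876, 232.0678, 113.0]
```

All five blind spacers are in the tray, and the last blob is the link gauge. Turning the selector.

```bash
python3 -m pendant '[[0,0,0,0,0,0,0.15],[0,0,0,0,0,0,0.3],[0,0,0,0,0,0,0.45],[0,0,0,0,0,0,0.6],[0,0,0,0,0,0,0.75],[0,0,0,0,0,0,0.9],[0,0,0,0,0,0,1.0],[0,0,0,0,0,0,1.05],[0,0,0,0,0,0,1.05],[0,0,0,0,0,0,1.05]]'; python3 -c "
from h import *
st()"
```

```text
t: 59.98
tcp_pos: [0.4223, -0.3215, 0.1546]
orientation: [-0.0, 0.877, -0.481, -0.0]
contact_force: [2.5, 4.7, 2.3]
width: 0.148
t 59.98 tcp [ 0.4223 -0.3215  0.1546] jaw -2.574 F [2.5 4.7 2.3] w 1.29 q [-0.8   0.06  1.85  0.    1.23  1.77]
```

```bash
python3 -m pendant '[[2,0,0,0,0,0,0],[3,0,0,0,0,0,0],[3,0,0,0,0,0,0],[3,0,0,-1.5,0,0,0],[3,0,0,-5,0,0,0],[3,0,0,-10,0,0,0],[3,-4,0,-13.5,0,0,0],[3,-9.5,0,-13.5,0,0,0],[3,-9.5,0,-13.5,0,0,0],[3,-9.5,0,-13.5,0,0,0]]'; python3 -c "
from h import *
st();c=P('wrist');im=cams.read_camera('wrist');np.save('z2.npy',c[3])
u,v=map(int,proj(c,[.422,-.3223,.15]));print(u,v)
S=cams.read_camera('scene');D=cams.read_camera('side')
u0,v0=max(0,min(u-50,540)),max(0,min(v-40,300));print('origin',u0,v0)
W=cv2.resize(im[v0:v0+100,u0:u0+100],(400,400),interpolation=cv2.INTER_CUBIC)
B=cv2.resize(D[120:400,230:480],(400,448)) ; B=B[:400]
T=cv2.resize(S[90:400,200:520],(400,200*2))
M=np.hstack([W,cv2.resize(D[240:380,250:470],(400,255),interpolation=cv2.INTER_CUBIC)]) if 0 else None
top=np.hstack([cv2.resize(W,(300,300)),cv2.resize(D[240:380,250:470],(471,300),interpolation=cv2.INTER_CUBIC)])
bot=np.hstack([cv2.resize(S[180:380,220:520],(435,290),interpolation=cv2.INTER_CUBIC),cv2.resize(D[130:280,230:404],(336,290),interpolation=cv2.INTER_CUBIC)])
cv2.imwrite('pics/z2c.png',np.vstack([top,bot])[:,:,::-1])"
```

```text
t: 61.22
tcp_pos: [0.3716, -0.242, 0.2908]
orientation: [-0.0, 0.877, -0.481, 0.001]
contact_force: [1.0, -0.7, -0.2]
width: 0.342
t 61.23 tcp [ 0.3716 -0.242   0.2908] jaw -2.574 F [ 1.  -0.7 -0.2] w 2.97 q [-0.76 -0.27  1.89  0.    1.51  1.82]
321 95
origin 271 55
```

View pics/z2c.png

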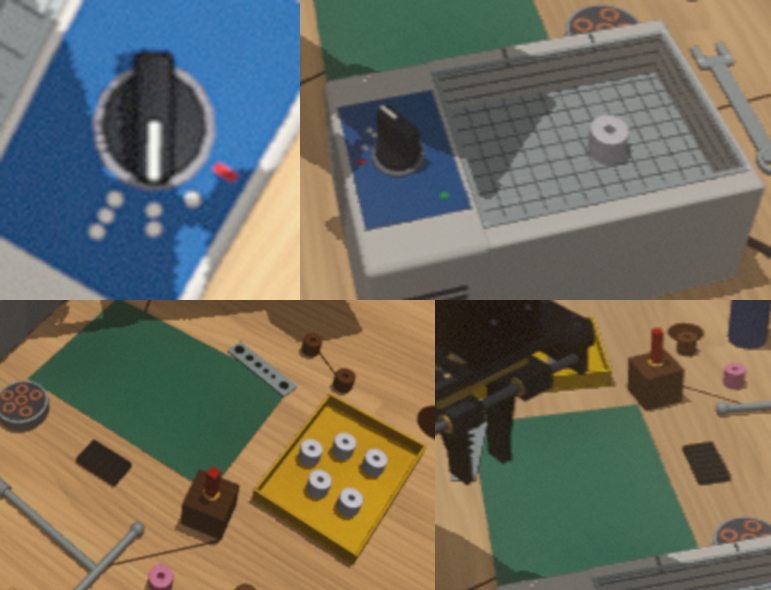

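The selector's pointer is on the two-dot mark. One spacer stands in the basket and five stand in the tray, the pin is in its block, and the other things look unmoved. The robot is touching nothing, so I'm handing in.

```bash
python3 -c "
from plant import env
print(env.job_done(),env.get_obs()['t'])"
```

```text
the job is handed in; nothing more can be done
the job is handed in; nothing more can be done
```

The job is done and handed in at about 61 s of the 210 s allowed.

- **Probing:** I felt down all six bores with the pin. One was bored right through: the tip went down to about 6 mm above the bench with no force. The other five were blind, each stopping the tip at about 13–14 mm with 9–15 N.
- **Placing:** The through-bored spacer stands in the wash basket and the five blind ones stand in the yellow tray. The pin went back into its block. One blind spacer was knocked about 2 cm aside during the run. I found it again in the images and grasped it from the other direction to miss the link gauge beside it.
- **Selector:** I turned it last, by 1.05 rad.

The last picture shows the pointer on the two dots, one spacer upright in the basket, five upright in the tray, the pin seated and the bystanders in view apparently unmoved. The scene and side cameras disagreed by up to about 7 mm on spacer positions, so I used the wrist camera to set them. No check failed.

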